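# Change the granite sample tiles in a spring-ejector rack

### The job

Change the sample tiles in the rack: push out every finished tile with the ejector slide of its bay and lay it flat in the plywood tray, each on the tray floor and none stacked. Push every fresh tile from the rubber mat fully home into a bay of its own, past the sprung balls until it clicks, with all the slides sprung back. Leave the other tools where they lie.

Things in the scene. Friction and masses are not known exactly. Their poses are not given: they have to be found in the camera images.
- rack: aluminium rack plate fixed to the bench, 165 (x) x 278 (y) x 6 mm, with three like bays side by side along y, 92 mm apart. Origin: underside, below the middle bay's bay_2 point. Own +x runs from the bay mouths (robot's side) to the ejector tabs, z up; the plate spans x = -110 to +55 mm. The bare plate before the mouths, x = -110 to -54, takes an ejected tile
- tray_in (a point): centre of the inner floor of a low plywood tray fixed to the bench; outside 290 (its x) x 140 (its y) x 14 mm, walls and floor 5 mm thick, so the inner floor is 280 x 130 mm, 5 mm over the bench; z up
- mat: thin rubber mat fixed to the bench, 280 (its x) x 120 (its y) x 3 mm, on which the fresh tiles lie in a row along its x. Origin: centre of its underside
- bay_1 (a point): bay 1 (+y end): point on the plate, 6 mm over the bench, where a fully seated tile's underside centre lies; axes as the rack's; in mm from here, side rails 58 apart inside, 12 thick, 12 high, x = -42 to 36, mouth flared to 66 over x = -54 to -39; lips over the tile's sides x = -14 to 36, 30 apart, underside 12 and top 16 up; end stops x = 29
- bay_2 (a point): bay 2 (middle): point on the plate, 6 mm over the bench, where a fully seated tile's underside centre lies; axes as the rack's; all bays alike (rails and lips: see bay_1). A sprung ball in each rail at x = -32.5 mm stands 3 mm into the bay: a tile pushed along +x passes them against 5 to 8 N and clicks home, near edge behind the balls
- bay_3 (a point): bay 3 (-y end): point on the plate, 6 mm over the bench, where a fully seated tile's underside centre lies; axes as the rack's; like the others
- ejector_1 (a joint): spring ejector slide of bay 1, m: 0 at rest, grows as its tab is pushed along the rack's -x, stop at 0.060. Its foot bears on the tile's far edge from the start; spring 1 N at rest, 4 N at the stop, returns by itself. From 0.057 the tile is past the balls on the bare plate, clear of the lips, its far edge between the flared mouths
- tab_1 (a point): middle of the rear (+x) face of the tab of ejector 1, the face to push; moves with it; at rest 41.5 mm in +x of the bay point. The black tab is 24 mm wide along y, 13 mm thick, from 24 to 54 mm over the bench; this point is at 45 mm
- ejector_2 (a joint): spring ejector slide of bay 2, m: 0 at rest, grows as its tab is pushed along the rack's -x, stop at 0.060. Its foot bears on the tile's far edge from the start; spring 1 N at rest, 4 N at the stop, returns by itself. From 0.057 the tile is past the balls on the bare plate, clear of the lips, its far edge between the flared mouths
- tab_2 (a point): middle of the rear (+x) face of the tab of ejector 2, the face to push; moves with it; at rest 41.5 mm in +x of the bay point. The black tab is 24 mm wide along y, 13 mm thick, from 24 to 54 mm over the bench; this point is at 45 mm
- ejector_3 (a joint): spring ejector slide of bay 3, m: 0 at rest, grows as its tab is pushed along the rack's -x, stop at 0.060. Its foot bears on the tile's far edge from the start; spring 1 N at rest, 4 N at the stop, returns by itself. From 0.057 the tile is past the balls on the bare plate, clear of the lips, its far edge between the flared mouths
- tab_3 (a point): middle of the rear (+x) face of the tab of ejector 3, the face to push; moves with it; at rest 41.5 mm in +x of the bay point. The black tab is 24 mm wide along y, 13 mm thick, from 24 to 54 mm over the bench; this point is at 45 mm
- finished_1: finished granite sample tile, at the start seated in bay 1 (may be absent: then that bay is empty), 56 x 56 x 10 mm, 0.1 kg, one of six like ones. Origin: centre of its underside; z up out of its face, x and y along its edges
- finished_2: finished granite sample tile, at the start seated in bay 2 (may be absent: then that bay is empty), 56 x 56 x 10 mm, 0.1 kg, one of six like ones. Origin: centre of its underside; z up out of its face, x and y along its edges
- finished_3: finished granite sample tile, at the start seated in bay 3 (may be absent: then that bay is empty), 56 x 56 x 10 mm, 0.1 kg, one of six like ones. Origin: centre of its underside; z up out of its face, x and y along its edges
- fresh_1: fresh granite sample tile, at the start on the mat (may be absent), 56 x 56 x 10 mm, 0.1 kg, one of six like ones. Origin: centre of its underside; z up out of its face, x and y along its edges
- fresh_2: fresh granite sample tile, at the start on the mat (may be absent), 56 x 56 x 10 mm, 0.1 kg, one of six like ones. Origin: centre of its underside; z up out of its face, x and y along its edges
- fresh_3: fresh granite sample tile, at the start on the mat (may be absent), 56 x 56 x 10 mm, 0.1 kg, one of six like ones. Origin: centre of its underside; z up out of its face, x and y along its edges
- whetstone: bystander: grey dressing stone, 48 x 150 x 24 mm, lying behind the rack. Origin: centre of its underside
- pin_spanner: bystander: flat dark spanner, 42 x 165 x 11 mm, behind the rack. Origin: centre of its underside
- marker_pen: bystander: black marker pen, 17 x 128 x 19 mm, behind the rack. Origin: centre of its underside
- felt_wheel: bystander: round felt bob, 60 x 25 mm, behind the rack. Origin: centre of its underside
- wood_block: bystander: wooden packing block, 42 x 60 x 30 mm, at the near edge of the bench. Origin: centre of its underside
- folding_rule: bystander: yellow folding rule, shut, 20 x 233 x 16 mm, at the near edge of the bench. Origin: centre of its underside
Not all that is in view belongs to the job. What is shaped like the fresh_3 but purple is not meant.

How it is judged (in metres and radians):
On the way:
1. an ejector slide is pressed to the end of its travel (value of joint any of ejector_1, ejector_2, ejector_3 above 0.052 m).
At the end, for the whole second after the job is handed in: Finished tiles flat and at rest on the tray floor (centre within 115 mm in x, 42 mm in y of its centre; underside within 4 mm of the floor); every fresh tile flat and at rest in a bay, centre within 4 mm of the bay point; all slides within 5 mm of rest; nothing else moved over 5 cm (x of finished_1 in the frame of tray_in between -0.115 and 0.115 m and y of finished_1 in the frame of tray_in between -0.042 and 0.042 m and z of finished_1 in the frame of tray_in between -0.004 and 0.004 m and angle between each of finished_1, finished_2, finished_3's own z axis and vertical below 0.08 rad and linear speed of each of finished_1, finished_2, finished_3, fresh_1, fresh_2, fresh_3 below 0.02 m/s and x of finished_2 in the frame of tray_in between -0.115 and 0.115 m and y of finished_2 in the frame of tray_in between -0.042 and 0.042 m and z of finished_2 in the frame of tray_in between -0.004 and 0.004 m and x of finished_3 in the frame of tray_in between -0.115 and 0.115 m and y of finished_3 in the frame of tray_in between -0.042 and 0.042 m and z of finished_3 in the frame of tray_in between -0.004 and 0.004 m and ((horizontal distance between fresh_1 and bay_1 below 0.004 m and distance between fresh_1 and bay_1 below 0.006 m) or (horizontal distance between fresh_1 and bay_2 below 0.004 m and distance between fresh_1 and bay_2 below 0.006 m) or (horizontal distance between fresh_1 and bay_3 below 0.004 m and distance between fresh_1 and bay_3 below 0.006 m)) and angle between each of fresh_1, fresh_2, fresh_3's own z axis and vertical below 0.06 rad and ((horizontal distance between fresh_2 and bay_1 below 0.004 m and distance between fresh_2 and bay_1 below 0.006 m) or (horizontal distance between fresh_2 and bay_2 below 0.004 m and distance between fresh_2 and bay_2 below 0.006 m) or (horizontal distance between fresh_2 and bay_3 below 0.004 m and distance between fresh_2 and bay_3 below 0.006 m)) and ((horizontal distance between fresh_3 and bay_1 below 0.004 m and distance between fresh_3 and bay_1 below 0.006 m) or (horizontal distance between fresh_3 and bay_2 below 0.004 m and distance between fresh_3 and bay_2 below 0.006 m) or (horizontal distance between fresh_3 and bay_3 below 0.004 m and distance between fresh_3 and bay_3 below 0.006 m)) and value of joint each of ejector_1, ejector_2, ejector_3 below 0.005 m); the robot touches nothing.
It fails at once if a bystander (whetstone, spanner, pen, felt bob, block or rule) is moved more than 5 cm (distance of any of whetstone, pin_spanner, marker_pen, felt_wheel, wood_block, folding_rule from where it was at the start of the episode above 0.05 m).
Of finished_1, finished_2, finished_3 only 2 to 3 are there at a start; the rules pass over those that are not, and their reading is None.
Of fresh_1, fresh_2, fresh_3 only 2 to 3 are there at a start; the rules pass over those that are not, and their reading is None.
At some moment in a run one of fresh_1, fresh_2, fresh_3 may be knocked a few centimetres aside while the robot is not near it.
Once in a run the grip may slacken for a moment while it holds something.
It also fails if it takes over 210 s, if anything falls off the work surface, if the arm or the gripper's body presses on something with over 40 N, if the wrist force passes 120 N, or if a joint passes its speed limit or range.

### The arm

A 6-joint arm with a two-finger parallel gripper is mounted at the origin on a cart in front of the work surface, level with it; the furniture and walls round the work are solid. World frame = base frame: x ahead of the robot, y to its left, z up, the work surface at z = 0. Lengths are in mm, angles in rad, forces in N, time in s.
With the tool pointing down it reaches from about 350 to 875 mm from the base axis. Payload 4.2 kg.
Tool frame: the origin (TCP) lies midway between the tips of the shut fingers; the grasp point (between the pads) lies 19 mm behind it; z points along the fingers, y is the direction in which the jaws open and shut (so a half turn about z gives the same grasp; the last joint's range is limited). The gripper opens to 85 mm and grips with 20 to 120 N. Pads are 22 mm wide; open, the fingers measure 114 mm over their backs; the gripper's body (76 mm by 85 mm) begins 54 mm behind the grasp point. The pads swing forward as they close: fully open they stand 13 mm farther back than shut.
Start: joints at [1.483, 0.385, 0.008, 0, -1.194, -0.259], TCP at [212.398, 587.781, 231.312] pointing down, gripper open.
Joint ranges: [-3.14, 3.14], [-1.21, 2.06], [-1.07, 1.41], [-3.16, 2.05], [-2.99, -0.16], [-3.1, 3.1]. Speed limits (rad/s): [2.79, 2.79, 3.14, 3.14, 3.14, 3.14].

### API

Orientations are given as a unit quaternion [x, y, z, w].
In Python, from bench import read_state, get_image, job_done, search_frame, regions_of gives the robot as it stands.
- The arm moves only by the tool servo_tool, never from a script. Its arguments are lists of equal length, an entry for each row: "turn": the turn, a rotation vector about the world's x, y, z in rad, a list of three; "dp": the shift along the world's x, y, z in m, a list of three; "fingers": the finger opening in m, from 0 to 0.0854. In form: {"turn": [[rx, ry, rz], ...], "dp": [[tx, ty, tz], ...], "fingers": [fingers, ...]}. A call has exactly 5 rows; each row shifts and turns the pose as measured when the row begins; what a row does not reach is not made up. A row lasts 1/8 s, in which the tool goes at most 62.5 mm and 10.7 degrees, less where a joint would pass 70% of its speed; a pose out of reach is approached as far as the arm can. A call is refused whole if a number of a shift passes 0.0625 or a number of a turn 0.188, either way. A call with a gripper value outside its range is refused whole. The fingers move at their own pace and stop on an object; the grip force is fixed at half the most. Time passes only in rows, so rows that do not move let the fingers close, or fill a call up. It gives the time, the measured TCP pose, the force and the opening at its end, in the units of the state.
- read_state(): the state, without advancing time (a new reading comes with each control period).
- get_image(name): name is "scene" or "side" or "wrist"; returns a dict with "img" (480x640x3 uint8, red, green, blue), "vfov" (degrees; the focal length in pixels is half the picture's height over the tangent of half this angle, whatever the lens; pixels are square), "cx", "cy" (the principal point, pixels), "world_from_camera" (4x4, takes a point from camera to world coordinates); the wrist camera has in their place "mount" (4x4, takes a point from camera to tool coordinates, whose origin is the TCP and whose axes are the flange's). Camera axes: x right, y down, z forward; pixel columns grow to the right and rows downward; lengths in mm; the calibration is good to about 2 mm. The wrist camera is an equidistant fisheye: a pixel r from the principal point sees the ray r / f radians off the axis. A picture is of the moment at which its call begins: read the wrist's pose just before it. There is no depth.
- job_done(): hands the job in, once; it reports no verdict.
Trained networks look in the newest picture that a camera, given by its name, has taken for a name from the list of things; names that differ only in an ending like _2 or _b are one class to them, and where a whole thing is asked for, a point or a joint stands for the part that bears it (a point fixed in the world has none). Each returns a list of dicts, best first, with "score" (0 to 1); they miss things now and then, are a little off and sometimes report something else, mostly with a low value. They report only what shows in the picture. A call takes as long as a camera call. They do not tell look-alikes from the thing itself.
- search_frame(query, camera): "box" ([left, top, width, height] in pixels, round what is visible of it).
- regions_of(query, camera): "region" (480x640 bool, what is visible of it) and "box" ([left, top, width, height] in pixels, round what is visible of it).
The state is a dict: "clock": time; "joints": joint angles; "joint_vel": joint speeds; "joint_efforts": joint torques, N m; "position": TCP position; "ee_rot": TCP orientation; "contact_force": force on the tool from outside, world axes, zero at the start; "wrist_torque": the same for the moment, N m; "gripper_width": finger opening in mm.
Only numpy, scipy, OpenCV 4.12 (cv2) and the standard library are available. Lean on these libraries where they do the work, as an engineer would, in place of code of your own. Each camera call takes 0.05 s, during which the arm holds its last target. There are 200 camera calls.

## Working session

There is one attempt and no reset: what is moved stays moved. The work goes in short steps, Python scripts to look and compute and a tool call to move; the robot and the scene stay as the last step left them, time stands still between calls to the robot, and variables do not carry over. Pictures are saved under pics/ and viewed, about 12 in all and at most 16, crops included, and the job is handed in when it is done.

Besides the shell and the picture viewer there is one more tool, called by a JSON object that holds its "op" and its "data", one argument or row to a line. servo_tool: Moves the arm, as the interface text tells. Its arguments: {"type":"object","properties":{"turn":{"type":"array","items":{"type":"array","items":{"type":"number"}}},"dp":{"type":"array","items":{"type":"array","items":{"type":"number"}}},"fingers":{"type":"array","items":{"type":"number"}}},"required":["turn","dp","fingers"]}

```bash
ls; mkdir -p pics
cat > h.py <<'E'
import numpy as np, cv2
from bench import *
from scipy.spatial.transform import Rotation as R
def K(d): return 240/np.tan(np.radians(d["vfov"])/2)
def snap(cam,name=None):
    s=read_state(); d=get_image(cam)
    if cam=="wrist":
        T=np.eye(4);T[:3,:3]=R.from_quat(s["ee_rot"]).as_matrix();T[:3,3]=s["position"]
        d["W"]=T@np.array(d["mount"])
    else: d["W"]=np.array(d["world_from_camera"])
    d["fish"]=cam=="wrist"
    if name: cv2.imwrite(f"pics/{name}.png",d["img"][:,:,::-1])
    return d
def toworld(d,uv,z):
    uv=np.atleast_2d(np.asarray(uv,float)); f=K(d); q=(uv-[d["cx"],d["cy"]])/f
    if d["fish"]:
        r=np.linalg.norm(q,axis=1)+1e-9
        ray=np.c_[q*(np.sin(r)/r)[:,None],np.cos(r)]
    else: ray=np.c_[q,np.ones(len(q))]
    W=d["W"]; w=ray@W[:3,:3].T; o=W[:3,3]
    return o+w*((z-o[2])/w[:,2])[:,None]
def topix(d,P):
    P=np.atleast_2d(np.asarray(P,float)); W=d["W"]; c=(P-W[:3,3])@W[:3,:3]; f=K(d)
    if d["fish"]:
        rho=np.linalg.norm(c[:,:2],axis=1)+1e-9; th=np.arctan2(rho,c[:,2])
        q=c[:,:2]*(th/rho)[:,None]
    else: q=c[:,:2]/c[:,2:]
    return q*f+[d["cx"],d["cy"]]
E
python3 - <<'E'
from h import *
s=read_state();print({k:np.round(v,3) for k,v in s.items()})
for c in("scene","side","wrist"):
    d=snap(c,c+"0");print(c,d["vfov"],d["cx"],d["cy"]);print(np.round(d["W"],3))
    if c=="wrist":print(np.round(d["mount"],3))
    for q in ("rack","tray_in","mat","ejector_1","finished_1","fresh_1"):
        try: print(q,[(np.round(r["box"]).astype(int).tolist(),round(r["score"],2)) for r in search_frame(q,c)])
        except Exception as e: print(q,e)
a=cv2.imread("pics/scene0.png");b=cv2.imread("pics/side0.png")
E
```

```text
pics
{'clock': np.float64(0.0), 'joints': array([ 1.483,  0.386,  0.007, -0.   , -1.194, -0.259]), 'joint_vel': array([-0.001,  0.001, -0.002,  0.001,  0.   ,  0.001]), 'joint_efforts': array([ 0.0000e+00, -3.9229e+01,  1.8840e+01,  4.1860e+00, -5.0000e-03,
        0.0000e+00]), 'position': array([212.199, 587.258, 230.237]), 'ee_rot': array([ 0.985, -0.173, -0.   ,  0.001]), 'contact_force': array([ 0.179, -0.301,  0.52 ]), 'wrist_torque': array([-0.016, -0.012, -0.004]), 'gripper_width': np.float64(85.205)}
scene 42.57405519231939 325.17804923710764 239.15008027078255
[[ 5.420000e-01 -6.750000e-01  5.010000e-01 -1.896900e+02]
 [-8.410000e-01 -4.350000e-01  3.220000e-01 -5.634450e+02]
 [ 1.000000e-03 -5.960000e-01 -8.030000e-01  1.238294e+03]
 [ 0.000000e+00  0.000000e+00  0.000000e+00  1.000000e+00]]
rack [([221, 189, 128, 100], 0.72)]
tray_in [([139, 149, 106, 93], 0.57)]
mat [([349, 252, 105, 105], 0.71), ([326, 225, 7, 15], 0.59)]
ejector_1 [([327, 224, 10, 15], 0.63)]
finished_1 [([309, 236, 23, 20], 0.72), ([247, 205, 25, 15], 0.6), ([179, 235, 31, 27], 0.52), ([249, 278, 80, 
[... 820 characters left out ...]
6, 301, 27, 20], 0.8), ([336, 365, 32, 26], 0.74), ([299, 313, 23, 25], 0.67), ([330, 307, 29, 24], 0.63), ([322, 198, 7, 19], 0.29)]
wrist 65.70646984690485 320.7858759773922 243.68628886291964
[[-3.40000e-01 -8.90000e-01 -3.04000e-01  2.90339e+02]
 [-9.41000e-01  3.22000e-01  1.09000e-01  5.58366e+02]
 [ 1.00000e-03  3.23000e-01 -9.46000e-01  3.74564e+02]
 [ 0.00000e+00  0.00000e+00  0.00000e+00  1.00000e+00]]
[[ 0.00000e+00 -9.46000e-01 -3.23000e-01  8.33260e+01]
 [ 1.00000e+00 -0.00000e+00  1.00000e-03  1.17700e+00]
 [-1.00000e-03 -3.23000e-01  9.46000e-01 -1.43231e+02]
 [ 0.00000e+00  0.00000e+00  0.00000e+00  1.00000e+00]]
rack []
tray_in []
mat []
ejector_1 []
finished_1 []
fresh_1 []
```

Run:
```python
import cv2,numpy as np
a=cv2.imread("pics/scene0.png")[130:380,120:500];cv2.imwrite("pics/scene0c.png",cv2.resize(a,(798,525),interpolation=3))
b=cv2.imread("pics/side0.png")[140:420,200:500];cv2.imwrite("pics/side0c.png",cv2.resize(b,(642,599),interpolation=3))
```

```text
(no output)
```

View pics/scene0c.png

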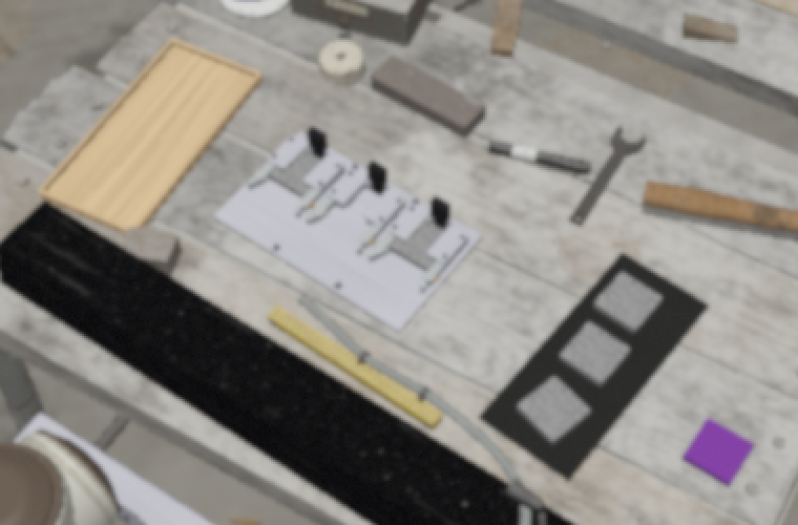

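View pics/side0c.png

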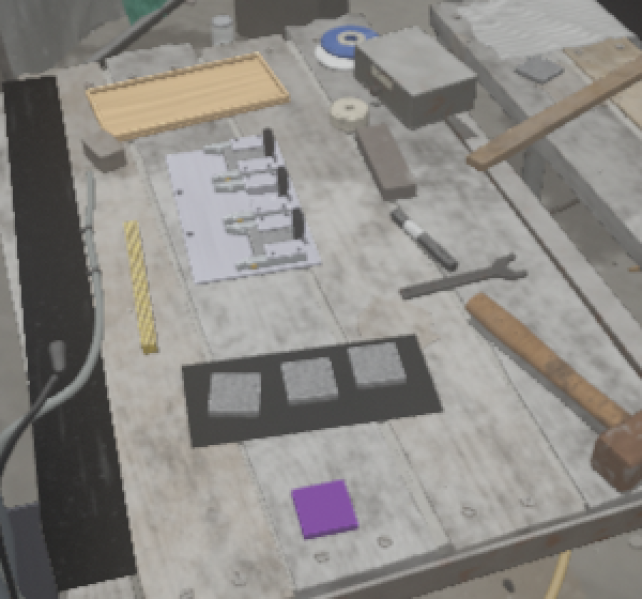

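Two finished tiles sit in bays 1 and 3 (crop px ~(290,175), (415,250)); bay 2 is empty. Three grey fresh tiles lie on the mat at (553,410), (595,350) and (628,300). The purple one at (718,450) is the decoy.

Run:
```python
from h import *
d=snap("scene");e=snap("side")
c=lambda u,v:(120+u*380/798,130+v*250/525); g=lambda u,v:(200+u*300/642,140+v*280/599)
S={"mat":[(622,254),(707,305),(568,478),(482,416)],"rack":[(303,130),(480,238),(402,328),(216,215)],"tray":[(175,40),(262,75),(132,230),(40,190)]}
Z={"mat":3,"rack":6,"tray":14}
for k in S: print("scene",k,np.round(toworld(d,[c(*p) for p in S[k]],Z[k])[:,:2]).tolist())
S2={"mat":[(182,366),(415,336),(441,411),(192,445)],"rack":[(167,155),(283,140),(320,263),(195,282)],"tray":[(87,93),(268,55),(289,92),(115,138)]}
for k in S2: print("side",k,np.round(toworld(e,[g(*p) for p in S2[k]],Z[k])[:,:2]).tolist())
print(topix(d,[read_state()["position"]]),topix(e,[read_state()["position"]]))
```

```text
scene mat [[673.0, -276.0], [662.0, -391.0], [388.0, -362.0], [401.0, -249.0]]
scene rack [[623.0, 150.0], [600.0, -125.0], [446.0, -117.0], [458.0, 158.0]]
scene tray [[653.0, 381.0], [665.0, 246.0], [383.0, 223.0], [369.0, 356.0]]
side mat [[398.0, -245.0], [673.0, -277.0], [660.0, -392.0], [386.0, -360.0]]
side rack [[459.0, 162.0], [629.0, 148.0], [602.0, -125.0], [442.0, -113.0]]
side tray [[368.0, 349.0], [667.0, 373.0], [670.0, 257.0], [392.0, 215.0]]
[[ -9.7476896  162.35965547]] [[176.55711565  99.45205484]]
```

View pics/wrist0.png

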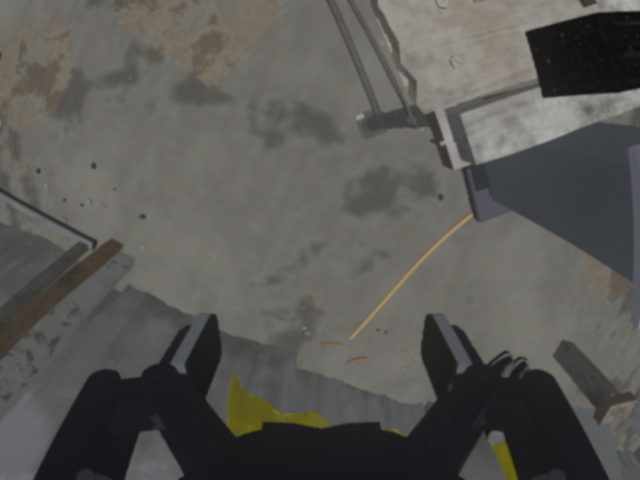

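Scene coordinates agree between the two cameras. Next I move over the rack for a closer measurement.

{"op": "servo_tool", "data": {
  "turn": [
    [0,0,0.02],
    [0,0,0.02],
    [0,0,0.02],
    [0,0,0.02],
    [0,0,0.02]
  ],
  "dp": [
    [0.025,-0.042,0.005],
    [0.025,-0.042,0.005],
    [0.025,-0.042,0.005],
    [0.025,-0.042,0.005],
    [0.025,-0.042,0.005]
  ],
  "fingers": [0.0,0.0,0.0,0.0,0.0]
}}

```text
clock: 1.78
position: [338.7, 374.1, 255.8]
ee_rot: [0.993, -0.119, 0.0, 0.0]
contact_force: [1.0, -0.0, 0.2]
gripper_width: -0.3
```

{"op": "servo_tool", "data": {
  "turn": [
    [0,0,0.02],
    [0,0,0.02],
    [0,0,0.02],
    [0,0,0.02],
    [0,0,0.02]
  ],
  "dp": [
    [0.025,-0.042,0.005],
    [0.025,-0.042,0.005],
    [0.025,-0.042,0.005],
    [0.025,-0.042,0.005],
    [0.025,-0.042,0.005]
  ],
  "fingers": [0.0,0.0,0.0,0.0,0.0]
}}

```text
clock: 2.4
position: [466.7, 156.8, 283.4]
ee_rot: [0.998, -0.066, 0.002, -0.001]
contact_force: [0.5, 0.4, 1.0]
gripper_width: 0.2
```

{"op": "servo_tool", "data": {
  "turn": [
    [0,0,0.02],
    [0,0,0.02],
    [0,0,0.02],
    [0,0,0.02],
    [0,0,0.02]
  ],
  "dp": [
    [0.025,-0.042,0.005],
    [0.025,-0.042,0.005],
    [0.025,-0.042,0.005],
    [0.0,-0.0,0.0],
    [0.0,-0.0,0.0]
  ],
  "fingers": [0.0,0.0,0.0,0.0,0.0]
}}

```text
clock: 3.02
position: [544.7, 23.7, 299.6]
ee_rot: [1.0, -0.017, 0.003, -0.002]
contact_force: [0.3, -0.2, 0.1]
gripper_width: -0.1
```

Run:
```python
from h import *
d=snap("wrist","w1")
for q in ("rack","finished_1","ejector_1","tray_in","mat","fresh_1"):
    for r in search_frame(q,"wrist"):
        l,t,w,h=r["box"];print(q,round(r["score"],2),np.round(r["box"]).astype(int).tolist(),np.round(toworld(d,[l+w/2,t+h/2],10)[0,:2]))
np.savez("w1.npz",W=d["W"])
```

```text
rack 0.75 [209, 132, 231, 138] [535.  19.]
finished_1 0.83 [378, 163, 43, 47] [550. -71.]
finished_1 0.8 [224, 158, 47, 47] [562. 111.]
ejector_1 0.79 [395, 151, 28, 16] [584. -83.]
ejector_1 0.76 [225, 148, 28, 14] [594. 118.]
ejector_1 0.56 [312, 147, 21, 15] [591.  20.]
tray_in 0.64 [52, 110, 134, 215] [528. 294.]
tray_in 0.32 [388, 14, 98, 31] [ 743. -119.]
mat 0.81 [508, 95, 99, 199] [ 542. -300.]
mat 0.6 [394, 150, 29, 16] [585. -82.]
fresh_1 0.98 [615, 207, 25, 38] [ 496. -459.]
fresh_1 0.89 [543, 180, 41, 40] [ 534. -311.]
fresh_1 0.7 [529, 237, 48, 41] [ 451. -308.]
fresh_1 0.62 [547, 120, 44, 49] [ 612. -314.]
```

View pics/w1.png

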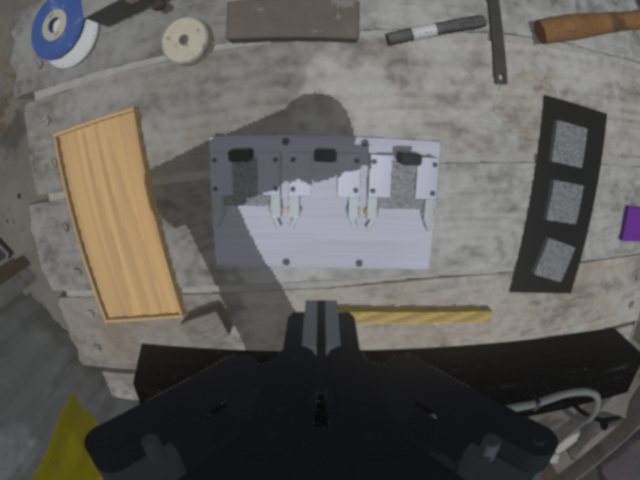

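The wrist view shows everything: tray left (50–185, 110–322), rack middle (210–440, 136–268), tiles in bays 1 and 3, mat right with three fresh tiles at (570,143), (565,202), (553,260), and the purple decoy at (632,225). I now fit the poses.

```bash
cat >> h.py <<'E'
def rect(d,region,z):
    c,_=cv2.findContours(region.astype(np.uint8),cv2.RETR_EXTERNAL,cv2.CHAIN_APPROX_NONE)
    c=max(c,key=cv2.contourArea)[:,0]
    w=toworld(d,c,z)[:,:2].astype(np.float32)
    (x,y),(a,b),ang=cv2.minAreaRect(w)
    ang=(ang+45)%90-45
    return round(x,1),round(y,1),round(a,1),round(b,1),round(float(np.radians(ang)),3)
def regs(d,cam,q,z):
    for r in regions_of(q,cam):
        if r["score"]>.4: print(q,round(r["score"],2),np.round(r["box"]).astype(int).tolist(),rect(d,r["region"],z))
E
python3 - <<'E'
from h import *
d=snap("wrist")
regs(d,"wrist","rack",6);regs(d,"wrist","mat",3);regs(d,"wrist","tray_in",14);regs(d,"wrist","fresh_1",13);regs(d,"wrist","finished_1",16);regs(d,"wrist","ejector_1",54)
for k,z,p in (("rack",6,[(210,136),(440,142),(430,268),(215,268)]),("mat",3,[(544,97),(606,114),(573,293),(512,290)]),("tray",14,[(55,135),(135,108),(183,317),(105,321)])):
    w=toworld(d,p,z)[:,:2];print(k,np.round(w,1).tolist(),w.mean(0).round(1),np.round(np.linalg.norm(w-np.roll(w,-1,0),axis=1)))
for n in ("scene","side"):
    e=snap(n)
    print(n);regs(e,n,"rack",6);regs(e,n,"mat",3);regs(e,n,"tray_in",14);regs(e,n,"fresh_1",13)
a=cv2.imread("pics/w1.png")[125:280,200:450];cv2.imwrite("pics/w1c.png",cv2.resize(a,(800,496),interpolation=3))
E
```

```text
rack 0.96 [208, 132, 233, 137] (530.8, 20.7, 279.6, 166.7, -0.051)
mat 0.87 [510, 95, 97, 197] (530.5, -317.9, 122.4, 279.7, -0.108)
tray_in 0.78 [53, 108, 132, 216] (518.1, 302.1, 289.9, 147.6, 0.099)
fresh_1 0.97 [532, 238, 45, 40] (447.8, -307.3, 63.3, 58.1, -0.287)
fresh_1 0.82 [545, 180, 40, 38] (532.4, -310.4, 64.6, 57.9, -0.112)
fresh_1 0.8 [547, 118, 42, 52] (613.6, -309.0, 63.8, 57.9, -0.117)
fresh_1 0.56 [615, 207, 22, 35] (500.4, -466.4, 56.1, 57.2, -0.028)
finished_1 0.57 [377, 163, 43, 46] (552.4, -72.6, 55.8, 53.7, -0.07)
finished_1 0.56 [223, 158, 47, 48] (562.5, 110.2, 56.4, 55.0, -0.045)
ejector_1 0.77 [400, 150, 26, 19] (589.4, -71.8, 15.1, 27.6, 0.003)
ejector_1 0.6 [226, 147, 28, 16] (599.0, 106.3, 27.3, 15.0, -0.061)
rack [[620.4, 154.4], [604.8, -121.2], [442.4, -115.6], [451.2, 165.8]] [529.7  20.8] [276. 163. 281. 170.]
mat [[672.5, -272.2], [662.9, -389.7], [385.0, -368.5], [400.1, -247.8]] [ 530.2 -319.5] [118. 279. 122. 273.]
tray [[651.7, 385.8], [666.4, 249.3], [381.2, 221.9], [369.0, 359.5]] [517.1 304.1] [137. 287. 138. 284.]
scene
rack 0.65 [296, 158, 
[... 356 characters left out ...]
, 57.9, 63.2, -0.107)
fresh_1 0.94 [366, 308, 34, 32] (444.2, -311.9, 61.0, 58.5, -0.315)
fresh_1 0.94 [442, 328, 34, 35] (494.7, -480.7, 56.8, 61.5, -0.027)
fresh_1 0.67 [404, 260, 32, 31] (611.3, -315.0, 62.5, 65.2, -0.166)
side
rack 0.9 [277, 200, 77, 73] (530.0, 32.2, 313.3, 173.3, -0.054)
mat 0.74 [287, 297, 120, 53] (530.2, -317.0, 122.9, 280.3, -0.107)
tray_in 0.89 [242, 163, 93, 45] (517.5, 299.1, 292.8, 160.1, 0.106)
fresh_1 0.89 [336, 365, 32, 26] (496.6, -482.1, 62.1, 57.2, -0.042)
fresh_1 0.81 [299, 313, 21, 24] (446.1, -309.7, 59.3, 55.0, -0.286)
fresh_1 0.8 [330, 304, 28, 25] (531.9, -312.6, 69.9, 56.1, -0.086)
fresh_1 0.75 [364, 301, 27, 19] (610.8, -313.0, 66.2, 59.6, -0.111)
```

View pics/w1c.png

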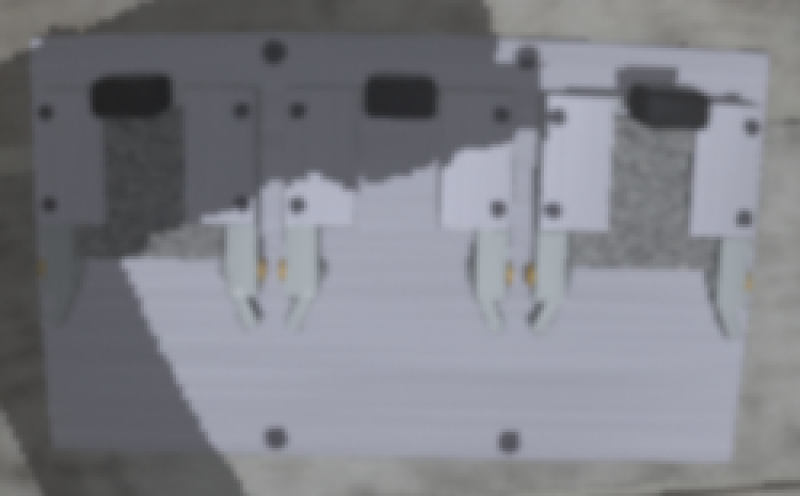

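{"op": "servo_tool", "data": {
  "turn": [
    [0,0,-0.02],
    [0,0,0],
    [0,0,0],
    [0,0,0],
    [0,0,0]
  ],
  "dp": [
    [0.021,0.021,-0.04],
    [0.021,0.021,-0.04],
    [0.021,0.021,-0.04],
    [0.021,0.021,-0.04],
    [0,0,-0.02]
  ],
  "fingers": [0.0,0.0,0.0,0.0,0.0]
}}

```text
clock: 4.85
position: [633.2, 110.3, 118.1]
ee_rot: [1.0, -0.028, 0.008, -0.003]
contact_force: [0.3, 0.4, 0.3]
gripper_width: 0.0
```

{"op": "servo_tool", "data": {
  "turn": [
    [-0.006,0.016,0.003],
    [0,0,0],
    [0,0,0],
    [0,0,0],
    [0,0,0]
  ],
  "dp": [
    [-0.003,-0.003,-0.03],
    [0,0,-0.03],
    [0,0,-0.02],
    [0,0,0],
    [0,0,0]
  ],
  "fingers": [0.0,0.0,0.0,0.0,0.0]
}}

```text
clock: 5.48
position: [630.3, 107.5, 33.5]
ee_rot: [1.0, -0.025, -0.002, 0.001]
contact_force: [-0.2, 0.3, 0.5]
gripper_width: 0.1
```

```bash
cat >> h.py <<'E'
def st(yaw=None):
    s=read_state(); q=R.from_quat(s["ee_rot"])
    y=2*np.arctan2(s["ee_rot"][1],s["ee_rot"][0]); y=(y+np.pi/2)%np.pi-np.pi/2
    t=R.from_rotvec(np.pi*np.array([np.cos((y if yaw is None else yaw)/2),np.sin((y if yaw is None else yaw)/2),0]))
    print("t",round(s["clock"],2),"pos",np.round(s["position"],1),"yaw",round(y,3),"fix turn",np.round((t*q.inv()).as_rotvec(),3),"F",np.round(s["contact_force"],1),"w",round(s["gripper_width"],1))
def go(x,y,z):
    print("need dp",np.round((np.array([x,y,z])-read_state()["position"])/1000,4))
B2=np.array([558.5,19.2]);YR=-0.053
def rk(bay,x,y=0):
    u=np.array([np.cos(YR),np.sin(YR)]);v=np.array([-u[1],u[0]])
    return B2+(2-bay)*92*v+x*u+y*v
E
python3 -c "
from h import *
st(YR);print(rk(1,66),rk(1,-5.5),rk(3,66),rk(3,-5.5))"
```

```text
t 5.47 pos [630.3 107.5  33.5] yaw -0.051 fix turn [ 0.003 -0.003 -0.002] F [-0.2  0.3  0.5] w 0.1
[629.28104224 107.57445366] [557.88144048 111.36217979] [619.53360716 -76.16717883] [548.1340054 -72.3794527]
```

{"op": "servo_tool", "data": {
  "turn": [
    [0,0,0],
    [0,0,0],
    [0,0,0],
    [0,0,0],
    [0,0,0]
  ],
  "dp": [
    [-0.015,0.001,0],
    [-0.015,0.001,0],
    [-0.014,0.001,0],
    [-0.012,0.001,0],
    [-0.009,0,0]
  ],
  "fingers": [0.0,0.0,0.0,0.0,0.0]
}}

```text
clock: 6.1
position: [570.1, 113.4, 38.6]
ee_rot: [1.0, -0.025, 0.008, -0.002]
contact_force: [5.5, 0.2, -3.3]
gripper_width: 0.1
```

```bash
python3 -c "
from h import *
st(YR)"
```

```text
t 6.1 pos [570.1 113.4  38.6] yaw -0.049 fix turn [-0.003  0.016 -0.004] F [ 5.5  0.2 -3.3] w 0.1
```

{"op": "servo_tool", "data": {
  "turn": [
    [-0.003,0.016,-0.004],
    [0,0,0],
    [0,0,0],
    [0,0,0],
    [0,0,0]
  ],
  "dp": [
    [-0.006,-0.001,-0.003],
    [-0.004,-0.001,0],
    [-0.003,0,0],
    [-0.001,0,0],
    [0,0,0]
  ],
  "fingers": [0.0,0.0,0.0,0.0,0.0]
}}

```text
clock: 6.72
position: [559.8, 113.7, 38.7]
ee_rot: [1.0, -0.025, 0.005, -0.002]
contact_force: [4.1, -0.6, -2.5]
gripper_width: 0.1
```

```bash
python3 -c "
from h import *
st(YR)
snap('side')
e=snap('scene');regs(e,'scene','finished_1',16);regs(e,'scene','ejector_1',54)
for b in (1,2,3): print(b,topix(e,[*rk(b,-57),16]))"
```

```text
t 6.72 pos [559.8 113.7  38.7] yaw -0.051 fix turn [-0.004  0.01  -0.002] F [ 4.1 -0.6 -2.5] w 0.1
finished_1 0.74 [235, 215, 30, 24] (507.2, 109.0, 59.3, 59.9, -0.04)
finished_1 0.7 [308, 238, 22, 20] (550.4, -76.5, 47.5, 55.3, -0.108)
ejector_1 0.54 [253, 205, 11, 11] (532.0, 100.5, 47.8, 21.6, -0.74)
1 [[248.1517853  224.80085985]]
2 [[276.81848365 242.07215128]]
3 [[306.72254781 260.08893861]]
```

{"op": "servo_tool", "data": {
  "turn": [
    [-0.004,0.01,-0.002],
    [0,0,0],
    [0,0,0],
    [0,0,0],
    [0,0,0]
  ],
  "dp": [
    [-0.003,0,-0.002],
    [-0.002,0,0],
    [-0.002,0,0],
    [0,0,0],
    [0,0,0]
  ],
  "fingers": [0.0,0.0,0.0,0.0,0.0]
}}

```text
clock: 7.55
position: [556.3, 114.5, 38.6]
ee_rot: [1.0, -0.026, 0.004, -0.001]
contact_force: [2.7, -1.5, -2.2]
gripper_width: -0.2
```

{"op": "servo_tool", "data": {
  "turn": [
    [0,0.006,0],
    [0,0,0],
    [0,0,0],
    [0,0,0],
    [0,0,0]
  ],
  "dp": [
    [-0.002,0,-0.002],
    [-0.002,0,0],
    [-0.001,0,0],
    [-0.001,0,0],
    [0,0,0]
  ],
  "fingers": [0.0,0.0,0.0,0.0,0.0]
}}

```text
clock: 8.18
position: [555.8, 115.2, 38.2]
ee_rot: [1.0, -0.025, 0.006, -0.002]
contact_force: [4.7, -1.4, -1.9]
gripper_width: 0.2
```

{"op": "servo_tool", "data": {
  "turn": [
    [-0.004,0.012,0],
    [0,0,0],
    [0,0,0],
    [0,0,0],
    [0,0,0]
  ],
  "dp": [
    [0.025,-0.002,0],
    [0.025,-0.002,0],
    [0.025,-0.001,0.0],
    [0,0,0.03],
    [0,0,0.04]
  ],
  "fingers": [0.0,0.0,0.0,0.0,0.0]
}}

```text
clock: 8.8
position: [622.6, 108.9, 103.1]
ee_rot: [1.0, -0.026, -0.014, 0.003]
contact_force: [-0.0, 0.1, 0.3]
gripper_width: 0.1
```

{"op": "servo_tool", "data": {
  "turn": [
    [0,0,0],
    [0,0,0],
    [0,0,0],
    [0,0,0],
    [0,0,0]
  ],
  "dp": [
    [-0.003,-0.045,0],
    [-0.003,-0.045,0],
    [-0.003,-0.045,0.0],
    [-0.003,-0.045,0],
    [0,0,0]
  ],
  "fingers": [0.0,0.0,0.0,0.0,0.0]
}}

```text
clock: 9.43
position: [601.8, -73.0, 104.1]
ee_rot: [0.999, -0.025, -0.022, 0.001]
contact_force: [-0.1, -0.1, 0.0]
gripper_width: 0.1
```

```bash
python3 -c "
from h import *
st(YR);go(*rk(3,66),34)
snap('side')
e=snap('scene');regs(e,'scene','finished_1',16);regs(e,'scene','ejector_1',54)
e=snap('wrist');regs(e,'wrist','finished_1',16);regs(e,'wrist','ejector_1',54)"
```

```text
t 9.43 pos [601.8 -73.  104.1] yaw -0.05 fix turn [ 0.002 -0.043 -0.003] F [-0.1 -0.1  0. ] w 0.1
need dp [ 0.0177 -0.0032 -0.0701]
finished_1 0.63 [236, 216, 27, 19] (504.1, 110.1, 57.3, 58.9, -0.04)
finished_1 0.58 [307, 235, 24, 22] (550.8, -75.5, 51.4, 57.3, -0.057)
ejector_1 0.66 [268, 193, 7, 13] (583.4, 95.6, 43.5, 20.2, 0.628)
ejector_1 0.63 [323, 224, 12, 17] (574.5, -83.4, 45.6, 24.3, 0.564)
ejector_1 0.46 [296, 206, 11, 20] (579.5, 6.1, 47.9, 22.3, 0.601)
finished_1 0.83 [307, 276, 56, 66] (557.4, -84.4, 7.2, 9.9, -0.012)
finished_1 0.67 [82, 322, 68, 61] (507.5, 111.6, 61.7, 62.2, -0.048)
ejector_1 0.89 [306, 253, 42, 49] (597.5, -75.0, 23.5, 29.6, -0.09)
ejector_1 0.69 [158, 254, 46, 41] (601.8, 11.2, 33.9, 28.9, -0.04)
ejector_1 0.59 [49, 252, 53, 40] (605.1, 92.9, 19.5, 55.8, 0.39)
```

{"op": "servo_tool", "data": {
  "turn": [
    [0.002,-0.043,-0.003],
    [0,0,0],
    [0,0,0],
    [0,0,0],
    [0,0,0]
  ],
  "dp": [
    [0.018,-0.003,0],
    [0,0,0],
    [0,0,-0.025],
    [0,0,-0.025],
    [0,0,-0.02]
  ],
  "fingers": [0.0,0.0,0.0,0.0,0.0]
}}

```text
clock: 10.4
position: [626.1, -70.8, 35.4]
ee_rot: [1.0, -0.022, 0.007, -0.0]
contact_force: [0.5, -0.4, -0.8]
gripper_width: 0.3
```

{"op": "servo_tool", "data": {
  "turn": [
    [0,0.014,-0.009],
    [0,0,0],
    [0,0,0],
    [0,0.004,0],
    [0,0.004,0]
  ],
  "dp": [
    [-0.012,-0.004,0],
    [-0.015,0.001,0],
    [-0.014,0.001,-0.001],
    [-0.014,0.0,-0.001],
    [-0.012,0,-0.001]
  ],
  "fingers": [0.0,0.0,0.0,0.0,0.0]
}}

```text
clock: 11.02
position: [563.4, -72.3, 34.8]
ee_rot: [1.0, -0.027, 0.003, -0.001]
contact_force: [6.1, 1.3, -3.8]
gripper_width: 0.2
```

{"op": "servo_tool", "data": {
  "turn": [
    [0,0.004,0],
    [0,0.004,0],
    [0,0.004,0],
    [0,0,0],
    [0,0,0]
  ],
  "dp": [
    [-0.006,0,-0.001],
    [-0.004,0,-0.001],
    [-0.003,0,0],
    [-0.002,0.0,0],
    [0,0,0]
  ],
  "fingers": [0.0,0.0,0.0,0.0,0.0]
}}

```text
clock: 11.65
position: [552.2, -71.5, 36.1]
ee_rot: [1.0, -0.026, 0.004, -0.001]
contact_force: [3.4, -0.6, -2.6]
gripper_width: -0.1
```

{"op": "servo_tool", "data": {
  "turn": [
    [0,0.004,0],
    [0,0.002,0],
    [0,0.002,0],
    [0,0,0],
    [0,0,0]
  ],
  "dp": [
    [-0.004,0,-0.001],
    [-0.003,0,0],
    [-0.003,0,0],
    [-0.002,0.0,0],
    [-0.001,0,0]
  ],
  "fingers": [0.0,0.0,0.0,0.0,0.0]
}}

```text
clock: 12.28
position: [545.9, -70.9, 37.5]
ee_rot: [1.0, -0.024, 0.008, -0.002]
contact_force: [5.7, -1.1, -3.3]
gripper_width: -0.0
```

{"op": "servo_tool", "data": {
  "turn": [
    [0,0.002,0],
    [0,0.0,0],
    [0,0.0,0],
    [0,0,0],
    [0,0,0]
  ],
  "dp": [
    [-0.002,0,0],
    [-0.002,0,0],
    [-0.001,0,0],
    [-0.001,0.0,0],
    [0,0,0]
  ],
  "fingers": [0.0,0.0,0.0,0.0,0.0]
}}

```text
clock: 12.9
position: [546.1, -70.7, 39.0]
ee_rot: [1.0, -0.024, 0.014, -0.002]
contact_force: [3.7, -0.7, -3.2]
gripper_width: 0.3
```

{"op": "servo_tool", "data": {
  "turn": [
    [-0.004,0.024,0],
    [0,0,0],
    [0,0,0],
    [0,0,0],
    [0,0,0]
  ],
  "dp": [
    [0.025,-0.002,0],
    [0.025,-0.002,0],
    [0.023,-0.001,0.0],
    [0,0,0.04],
    [0,0,0.06]
  ],
  "fingers": [0.0,0.0,0.0,0.0,0.0]
}}

```text
clock: 13.52
position: [608.2, -76.3, 133.6]
ee_rot: [1.0, -0.025, -0.016, 0.001]
contact_force: [0.8, 0.8, 0.6]
gripper_width: -0.1
```

{"op": "servo_tool", "data": {
  "turn": [
    [0,-0.03,0],
    [0,0,0],
    [0,0,0],
    [0,0,0],
    [0,0,0]
  ],
  "dp": [
    [-0.03,0,0.0],
    [-0.035,0,0],
    [-0.035,0,0],
    [-0.035,0,0],
    [0,0,0]
  ],
  "fingers": [0.084,0.084,0.084,0.084,0.084]
}}

```text
clock: 14.15
position: [460.1, -77.4, 136.6]
ee_rot: [1.0, -0.026, -0.008, 0.001]
contact_force: [0.6, -0.0, -0.2]
gripper_width: 83.8
```

```bash
python3 -c "
from h import *
st(YR);go(*rk(3,-74),60)
e=snap('wrist','w2');regs(e,'wrist','finished_1',16);regs(e,'wrist','ejector_1',54)
s=snap('scene');regs(s,'scene','finished_1',16);regs(s,'scene','fresh_1',13)
print(rk(1,-60),rk(3,-60))"
```

```text
t 14.15 pos [460.1 -77.4 136.6] yaw -0.052 fix turn [ 0.002 -0.016 -0.001] F [ 0.6 -0.  -0.2] w 83.8
need dp [ 0.0196  0.0086 -0.0766]
finished_1 0.95 [267, 148, 78, 76] (495.3, -69.5, 56.6, 56.7, -0.054)
finished_1 0.9 [55, 157, 65, 71] (504.6, 111.5, 63.1, 58.9, -0.058)
ejector_1 0.76 [33, 70, 55, 26] (594.8, 95.6, 48.8, 16.4, -0.136)
ejector_1 0.74 [284, 39, 41, 29] (584.9, -74.1, 23.1, 16.9, -0.07)
ejector_1 0.55 [140, 50, 48, 24] (590.4, 11.1, 35.3, 16.3, -0.172)
finished_1 0.81 [292, 249, 29, 25] (492.0, -73.4, 56.1, 57.2, -0.032)
finished_1 0.73 [235, 218, 27, 21] (501.0, 108.5, 57.5, 62.2, -0.057)
fresh_1 0.96 [397, 254, 32, 25] (622.5, -291.6, 58.1, 60.5, -0.109)
fresh_1 0.92 [366, 310, 33, 30] (444.4, -311.3, 58.0, 55.7, -0.297)
fresh_1 0.6 [444, 330, 31, 34] (495.7, -480.7, 56.4, 60.9, -0.038)
fresh_1 0.59 [385, 282, 38, 33] (530.4, -315.4, 57.9, 60.9, -0.107)
[503.45796782 114.24932768] [493.71053274 -69.4923048 ]
```

View pics/w2.png

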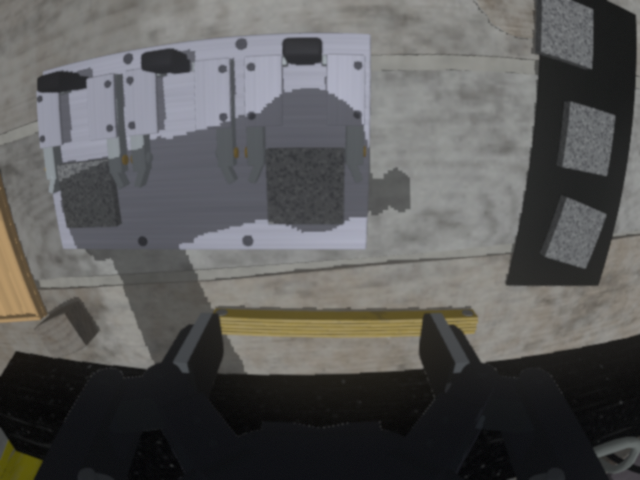

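Both finished tiles are on the bare plate: bay 3's at (305,186), bay 1's at (90,193). The slides are back. The far fresh tile at (567,32) has already been knocked aside. I now grasp the bay 3 tile.

{"op": "servo_tool", "data": {
  "turn": [
    [0.002,-0.016,0],
    [0,0,0],
    [0,0,0],
    [0,0,0],
    [0,0,0]
  ],
  "dp": [
    [0.021,0.008,-0.03],
    [0,0,-0.04],
    [0,0,-0.03],
    [0,0,-0.015],
    [0,0,0]
  ],
  "fingers": [0.066,0.066,0.066,0.066,0.066]
}}

```text
clock: 15.08
position: [490.4, -68.6, 17.6]
ee_rot: [1.0, -0.026, 0.003, 0.0]
contact_force: [0.1, 0.6, 0.5]
gripper_width: 66.3
```

```bash
python3 -c "
from h import *
st(YR);go(481,-69,8)"
```

```text
t 15.07 pos [490.4 -68.6  17.6] yaw -0.052 fix turn [ 0.     0.006 -0.001] F [0.1 0.6 0.5] w 66.3
need dp [-0.0094 -0.0004 -0.0096]
```

{"op": "servo_tool", "data": {
  "turn": [
    [0,0.006,0],
    [0,0,0],
    [0,0,0],
    [0,0,0],
    [0,0,0]
  ],
  "dp": [
    [-0.009,0,0],
    [0,0,-0.004],
    [0,0,-0.003],
    [0,0,-0.002],
    [0,0,0]
  ],
  "fingers": [0.066,0.066,0.066,0.066,0.066]
}}

```text
clock: 15.7
position: [482.8, -68.3, 10.2]
ee_rot: [1.0, -0.026, 0.002, -0.0]
contact_force: [-0.6, -0.0, 0.7]
gripper_width: 65.9
```

{"op": "servo_tool", "data": {
  "turn": [
    [0,0.004,0],
    [0,0,0],
    [0,0,0],
    [0,0,0],
    [0,0,0]
  ],
  "dp": [
    [-0.001,0,-0.003],
    [0,0,-0.002],
    [0,0,-0.002],
    [0,0,-0.001],
    [0,0,0]
  ],
  "fingers": [0.066,0.066,0.066,0.066,0.066]
}}

```text
clock: 16.32
position: [481.9, -68.3, 1.7]
ee_rot: [1.0, -0.026, -0.0, -0.0]
contact_force: [0.6, 0.3, 0.0]
gripper_width: 65.7
```

{"op": "servo_tool", "data": {
  "turn": [
    [0,0.0,0],
    [0,0,0],
    [0,0,0],
    [0,0,0],
    [0,0,0]
  ],
  "dp": [
    [0,0,-0.002],
    [0,0,-0.002],
    [0,0,0],
    [0,0,0],
    [0,0,0]
  ],
  "fingers": [0.066,0.066,0.066,0.066,0.066]
}}

```text
clock: 16.95
position: [482.4, -68.2, -0.2]
ee_rot: [1.0, -0.025, 0.001, -0.0]
contact_force: [0.4, -0.3, -0.7]
gripper_width: 66.1
```

{"op": "servo_tool", "data": {
  "turn": [
    [0,0.0,0],
    [0,0,0],
    [0,0,0],
    [0,0,0],
    [0,0,0]
  ],
  "dp": [
    [0,0,0.001],
    [0,0,0],
    [0,0,0],
    [0,0,0],
    [0,0,0]
  ],
  "fingers": [0.06,0.055,0.05,0.05,0.05]
}}

```text
clock: 17.58
position: [483.3, -68.2, 2.4]
ee_rot: [1.0, -0.025, 0.001, 0.0]
contact_force: [-0.3, -0.0, 3.4]
gripper_width: 54.4
```

{"op": "servo_tool", "data": {
  "turn": [
    [0,0.0,0],
    [0,0,0],
    [0,0,0],
    [0,0,0],
    [0,0,0]
  ],
  "dp": [
    [0,0,0.015],
    [0,0,0.025],
    [0,0,0.03],
    [0,0,0],
    [0,0,0]
  ],
  "fingers": [0.05,0.05,0.05,0.05,0.05]
}}

```text
clock: 18.2
position: [480.0, -68.5, 70.2]
ee_rot: [1.0, -0.026, -0.003, 0.0]
contact_force: [0.1, 0.9, -0.7]
gripper_width: 54.6
```

```bash
python3 -c "
from h import *
st(YR)
e=snap('wrist','w3');regs(e,'wrist','finished_1',80)"
```

```text
t 18.2 pos [480.  -68.5  70.2] yaw -0.052 fix turn [ 0.    -0.006 -0.001] F [ 0.1  0.9 -0.7] w 54.6
finished_1 0.74 [248, 235, 147, 131] (491.0, -70.2, 58.2, 61.5, -0.053)
finished_1 0.64 [15, 201, 77, 84] (524.1, 51.3, 43.5, 39.7, -0.048)
```

View pics/w3.png

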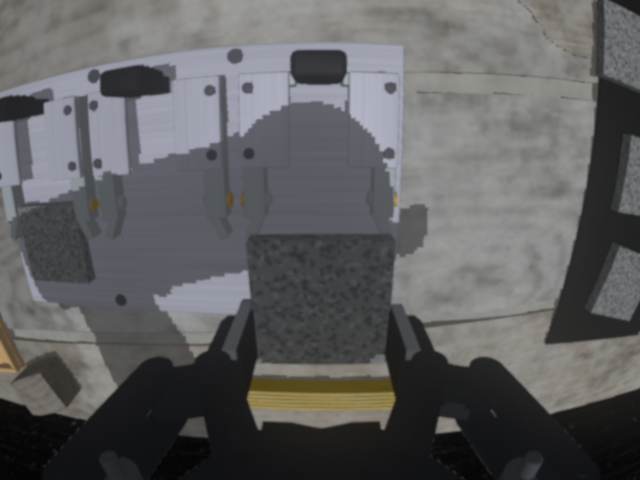

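The tile is held flat with its centre about 12 mm ahead of the grip. I carry it to the tray.

{"op": "servo_tool", "data": {
  "turn": [
    [0,-0.006,0.02],
    [0,0,0.02],
    [0,0,0.02],
    [0,0,0.02],
    [0,0,0.02]
  ],
  "dp": [
    [-0.005,0.04,0],
    [-0.005,0.05,0],
    [-0.005,0.05,0],
    [-0.005,0.05,0],
    [-0.005,0.05,0]
  ],
  "fingers": [0.05,0.05,0.05,0.05,0.05]
}}

```text
clock: 18.92
position: [452.0, 174.2, 65.1]
ee_rot: [1.0, 0.022, -0.004, 0.003]
contact_force: [0.4, -0.1, -1.0]
gripper_width: 54.4
```

{"op": "servo_tool", "data": {
  "turn": [
    [0,0,0.02],
    [0,0,0.02],
    [0,0,0.01],
    [0,0,0],
    [0,0,0]
  ],
  "dp": [
    [-0.005,0.05,0],
    [-0.003,0.04,0],
    [0,0.02,0],
    [0,0,0],
    [0,0,0]
  ],
  "fingers": [0.05,0.05,0.05,0.05,0.05]
}}

```text
clock: 19.55
position: [441.0, 288.1, 60.3]
ee_rot: [0.999, 0.049, -0.007, 0.006]
contact_force: [-0.0, -0.8, -0.4]
gripper_width: 54.3
```

```bash
python3 -c "
from h import *
st(0.1);go(444,294,20)"
```

```text
t 19.55 pos [441.  288.1  60.3] yaw 0.099 fix turn [ 0.013 -0.014  0.001] F [-0.  -0.8 -0.4] w 54.3
need dp [ 0.003   0.0059 -0.0403]
```

{"op": "servo_tool", "data": {
  "turn": [
    [0.013,-0.014,0],
    [0,0,0],
    [0,0,0],
    [0,0,0],
    [0,0,0]
  ],
  "dp": [
    [0.003,0.006,-0.02],
    [0,0,-0.015],
    [0,0,-0.012],
    [0,0,-0.006],
    [0,0,0]
  ],
  "fingers": [0.05,0.05,0.05,0.05,0.05]
}}

```text
clock: 20.18
position: [444.5, 289.6, 5.3]
ee_rot: [0.999, 0.047, -0.001, 0.001]
contact_force: [0.8, -0.1, -0.3]
gripper_width: 54.0
```

```bash
python3 -c "
from h import *
st(0.1)"
```

```text
t 20.18 pos [444.5 289.6   5.3] yaw 0.093 fix turn [ 0.002 -0.001  0.007] F [ 0.8 -0.1 -0.3] w 54.0
```

{"op": "servo_tool", "data": {
  "turn": [
    [0,0,0.005],
    [0,0,0],
    [0,0,0],
    [0,0,0],
    [0,0,0]
  ],
  "dp": [
    [0,0.002,-0.002],
    [0,0,-0.002],
    [0,0,0],
    [0,0,0],
    [0,0,0]
  ],
  "fingers": [0.05,0.05,0.05,0.066,0.066]
}}

```text
clock: 20.8
position: [445.5, 293.0, 2.7]
ee_rot: [0.999, 0.05, 0.001, -0.001]
contact_force: [-0.1, -0.7, 0.1]
gripper_width: 66.0
```

{"op": "servo_tool", "data": {
  "turn": [
    [0,0,0],
    [0,0,0],
    [0,0,0],
    [0,0,0],
    [0,0,0]
  ],
  "dp": [
    [0,0,0.0],
    [0,0,0.03],
    [0,0,0.05],
    [0,0,0.05],
    [0,0,0]
  ],
  "fingers": [0.066,0.066,0.066,0.066,0.066]
}}

```text
clock: 21.42
position: [445.2, 292.5, 136.5]
ee_rot: [0.999, 0.05, 0.001, -0.0]
contact_force: [1.0, -0.2, -0.0]
gripper_width: 65.6
```

{"op": "servo_tool", "data": {
  "turn": [
    [0,0,-0.03],
    [0,0,-0.03],
    [0,0,-0.03],
    [0,0,-0.03],
    [0,0,-0.03]
  ],
  "dp": [
    [0.005,-0.045,0.0],
    [0.005,-0.045,0],
    [0.005,-0.045,0],
    [0.005,-0.03,0],
    [0,0,0]
  ],
  "fingers": [0.066,0.066,0.066,0.066,0.066]
}}

```text
clock: 22.05
position: [462.8, 122.3, 133.5]
ee_rot: [1.0, -0.027, -0.002, 0.001]
contact_force: [0.0, 0.0, 0.7]
gripper_width: 66.3
```

```bash
python3 -c "
from h import *
st(YR)
e=snap('wrist','w4');regs(e,'wrist','finished_1',16);regs(e,'wrist','tray_in',14);go(490,112,12)"
```

```text
t 22.05 pos [462.8 122.3 133.5] yaw -0.055 fix turn [ 0.001 -0.003  0.002] F [0.  0.  0.7] w 66.3
finished_1 0.9 [286, 137, 80, 81] (504.9, 114.1, 55.4, 57.6, -0.073)
finished_1 0.81 [83, 215, 72, 72] (458.1, 289.2, 57.5, 61.6, 0.102)
tray_in 0.58 [9, 3, 203, 335] (517.7, 303.1, 291.2, 147.8, 0.1)
need dp [ 0.0266 -0.0126 -0.1219]
```

{"op": "servo_tool", "data": {
  "turn": [
    [0,-0.003,0.002],
    [0,0,0],
    [0,0,0],
    [0,0,0],
    [0,0,0]
  ],
  "dp": [
    [0.028,-0.007,-0.03],
    [0,0,-0.04],
    [0,0,-0.03],
    [0,0,-0.012],
    [0,0,0]
  ],
  "fingers": [0.066,0.066,0.066,0.066,0.066]
}}

```text
clock: 22.82
position: [493.8, 123.5, 19.5]
ee_rot: [1.0, -0.019, 0.003, -0.001]
contact_force: [0.9, -0.0, -0.0]
gripper_width: 65.9
```

```bash
python3 -c "
from h import *
st(YR);go(491,114.8,2)"
```

```text
t 22.82 pos [493.8 123.5  19.5] yaw -0.037 fix turn [-0.002  0.006 -0.016] F [ 0.9 -0.  -0. ] w 65.9
need dp [-0.0028 -0.0087 -0.0175]
```

{"op": "servo_tool", "data": {
  "turn": [
    [-0.002,0.006,-0.016],
    [0,0,0],
    [0,0,0],
    [0,0,0],
    [0,0,0]
  ],
  "dp": [
    [-0.003,-0.008,0],
    [0,0,0],
    [0,-0.001,-0.008],
    [0,0,-0.005],
    [0,0,0]
  ],
  "fingers": [0.066,0.066,0.066,0.066,0.066]
}}

```text
clock: 23.45
position: [492.5, 115.3, 9.0]
ee_rot: [1.0, -0.027, 0.003, -0.002]
contact_force: [0.9, -0.6, 0.2]
gripper_width: 65.8
```

{"op": "servo_tool", "data": {
  "turn": [
    [0,0,0],
    [0,0,0],
    [0,0,0],
    [0,0,0],
    [0,0,0]
  ],
  "dp": [
    [0,0,-0.002],
    [0,0,0],
    [0,0,0],
    [0,0,0],
    [0,0,0]
  ],
  "fingers": [0.066,0.066,0.066,0.066,0.066]
}}

```text
clock: 24.08
position: [492.7, 115.5, 6.9]
ee_rot: [1.0, -0.027, 0.003, -0.002]
contact_force: [0.6, 0.4, -0.1]
gripper_width: 65.5
```

{"op": "servo_tool", "data": {
  "turn": [
    [-0.004,0.006,0],
    [0,0,0],
    [0,0,0],
    [0,0,0],
    [0,0,0]
  ],
  "dp": [
    [-0.001,0,-0.003],
    [0,0,-0.001],
    [0,0,0],
    [0,0,0],
    [0,0,0]
  ],
  "fingers": [0.066,0.066,0.05,0.05,0.05]
}}

```text
clock: 24.7
position: [491.9, 115.7, 3.2]
ee_rot: [1.0, -0.026, 0.0, 0.0]
contact_force: [-0.3, -0.4, -0.2]
gripper_width: 54.1
```

{"op": "servo_tool", "data": {
  "turn": [
    [0,0.0,0],
    [0,0,0],
    [0,0,0],
    [0,0,0],
    [0,0,0]
  ],
  "dp": [
    [0,0,0],
    [0,0,0.015],
    [0,0,0.025],
    [0,0,0.03],
    [0,0,0]
  ],
  "fingers": [0.05,0.05,0.05,0.05,0.05]
}}

```text
clock: 25.32
position: [491.5, 115.3, 77.0]
ee_rot: [1.0, -0.026, -0.0, 0.001]
contact_force: [0.4, 0.8, -1.9]
gripper_width: 54.4
```

```bash
python3 -c "
from h import *
st(YR);go(563.5,307,60)
e=snap('wrist','w5');regs(e,'wrist','finished_1',80)"
```

```text
t 25.32 pos [491.5 115.3  77. ] yaw -0.053 fix turn [ 0.001 -0.    -0.   ] F [ 0.4  0.8 -1.9] w 54.4
need dp [ 0.072   0.1917 -0.017 ]
finished_1 0.79 [244, 228, 149, 136] (500.2, 113.5, 60.8, 63.7, -0.045)
finished_1 0.73 [50, 273, 78, 78] (495.0, 233.0, 40.9, 44.1, 0.107)
```

Held. On to the tray's far half.

{"op": "servo_tool", "data": {
  "turn": [
    [0,0,0.03],
    [0,0,0.03],
    [0,0,0.03],
    [0,0,0.03],
    [0,0,0.02]
  ],
  "dp": [
    [0.014,0.035,0],
    [0.015,0.045,0],
    [0.015,0.045,0],
    [0.014,0.04,0],
    [0.01,0.018,0]
  ],
  "fingers": [0.05,0.05,0.05,0.05,0.05]
}}

```text
clock: 26.05
position: [554.2, 298.2, 68.2]
ee_rot: [0.999, 0.043, -0.009, 0.006]
contact_force: [-0.3, 0.0, -0.9]
gripper_width: 54.0
```

{"op": "servo_tool", "data": {
  "turn": [
    [0,0,0],
    [0,0,0],
    [0,0,0],
    [0,0,0],
    [0,0,0]
  ],
  "dp": [
    [0,0,0],
    [0,0,-0.015],
    [0,0,-0.01],
    [0,0,0],
    [0,0,0]
  ],
  "fingers": [0.05,0.05,0.05,0.05,0.05]
}}

```text
clock: 26.68
position: [551.1, 295.0, 37.0]
ee_rot: [0.999, 0.042, -0.013, 0.009]
contact_force: [0.6, -0.9, -0.5]
gripper_width: 54.0
```

```bash
python3 -c "
from h import *
st(0.1);go(563.5,307,3)"
```

```text
t 26.68 pos [551.1 295.   37. ] yaw 0.084 fix turn [ 0.02  -0.025  0.016] F [ 0.6 -0.9 -0.5] w 54.0
need dp [ 0.0124  0.012  -0.034 ]
```

{"op": "servo_tool", "data": {
  "turn": [
    [0.02,-0.025,0.016],
    [0,0,0],
    [0,0,0],
    [0,0,0],
    [0,0,0]
  ],
  "dp": [
    [0.01,0.01,0],
    [0,0,-0.012],
    [0,0,-0.01],
    [0,0,-0.003],
    [0,0,0]
  ],
  "fingers": [0.05,0.05,0.05,0.05,0.05]
}}

```text
clock: 27.3
position: [562.1, 305.6, 10.9]
ee_rot: [0.999, 0.05, 0.001, -0.001]
contact_force: [0.0, -0.2, -2.0]
gripper_width: 54.2
```

```bash
python3 -c "
from h import *
st(0.1);go(563.5,307,2)"
```

```text
t 27.3 pos [562.1 305.6  10.9] yaw 0.101 fix turn [-0.002  0.003 -0.001] F [ 0.  -0.2 -2. ] w 54.2
need dp [ 0.0014  0.0014 -0.0089]
```

{"op": "servo_tool", "data": {
  "turn": [
    [0,0,0],
    [0,0,0],
    [0,0,0],
    [0,0,0],
    [0,0,0]
  ],
  "dp": [
    [0.001,0.001,-0.005],
    [0,0,-0.003],
    [0,0,-0.001],
    [0,0,0],
    [0,0,0]
  ],
  "fingers": [0.05,0.05,0.05,0.05,0.066]
}}

```text
clock: 27.92
position: [563.7, 307.2, 2.6]
ee_rot: [0.999, 0.051, 0.002, -0.002]
contact_force: [-0.3, -0.0, -0.2]
gripper_width: 66.1
```

{"op": "servo_tool", "data": {
  "turn": [
    [0,0,0],
    [0,0,0],
    [0,0,0],
    [0,0,0],
    [0,0,-0.02]
  ],
  "dp": [
    [0,0,0],
    [0,0,0.03],
    [0,0,0.05],
    [0,0,0.05],
    [-0.007,-0.04,0.03]
  ],
  "fingers": [0.066,0.066,0.066,0.066,0.066]
}}

```text
clock: 28.55
position: [555.6, 267.0, 163.5]
ee_rot: [0.999, 0.042, 0.0, 0.0]
contact_force: [0.2, -0.3, 0.3]
gripper_width: 66.4
```

```bash
python3 -c "
from h import *
st(0.1)
e=snap('wrist');regs(e,'wrist','finished_1',15)
e=snap('scene');regs(e,'scene','finished_1',15);regs(e,'scene','fresh_1',13)"
```

```text
t 28.55 pos [555.6 267.  163.5] yaw 0.083 fix turn [0.    0.001 0.017] F [ 0.2 -0.3  0.3] w 66.4
finished_1 0.78 [251, 294, 62, 54] (459.4, 292.7, 59.9, 56.9, 0.107)
finished_1 0.61 [232, 160, 74, 72] (576.3, 307.3, 58.0, 57.8, 0.108)
finished_1 0.98 [167, 198, 31, 26] (454.4, 287.1, 63.7, 68.5, 0.092)
finished_1 0.64 [194, 169, 28, 18] (574.7, 301.9, 60.5, 61.6, 0.109)
fresh_1 0.72 [368, 308, 31, 32] (445.3, -311.5, 60.4, 57.6, -0.296)
fresh_1 0.71 [388, 283, 32, 31] (529.3, -316.2, 63.6, 64.6, -0.107)
fresh_1 0.64 [399, 252, 30, 27] (623.4, -293.0, 57.3, 62.8, -0.132)
```

Both finished tiles are flat in the tray. Next the mat.

{"op": "servo_tool", "data": {
  "turn": [
    [0,0,-0.02],
    [0,0,-0.02],
    [0,0,-0.02],
    [0,0,-0.02],
    [0,0,-0.02]
  ],
  "dp": [
    [-0.008,-0.05,0],
    [-0.008,-0.055,0],
    [-0.008,-0.055,0],
    [-0.008,-0.055,0],
    [-0.008,-0.055,0]
  ],
  "fingers": [0.066,0.066,0.066,0.066,0.066]
}}

```text
clock: 29.42
position: [511.6, -6.2, 151.4]
ee_rot: [1.0, -0.006, -0.008, 0.004]
contact_force: [0.5, -0.0, -0.2]
gripper_width: 66.0
```

{"op": "servo_tool", "data": {
  "turn": [
    [0,0,-0.02],
    [0,0,-0.02],
    [0,0,-0.02],
    [0,0,-0.02],
    [0,0,0]
  ],
  "dp": [
    [-0.008,-0.055,0],
    [-0.008,-0.055,0],
    [-0.008,-0.055,0],
    [-0.008,-0.055,0],
    [-0.008,-0.03,0]
  ],
  "fingers": [0.066,0.066,0.066,0.066,0.066]
}}

```text
clock: 30.05
position: [469.3, -262.6, 143.5]
ee_rot: [0.999, -0.045, -0.015, 0.003]
contact_force: [-0.3, -0.1, -0.8]
gripper_width: 66.4
```

{"op": "servo_tool", "data": {
  "turn": [
    [0,0,0],
    [0,0,0],
    [0,0,0],
    [0,0,0],
    [0,0,0]
  ],
  "dp": [
    [0,0,0],
    [0,0,0],
    [0,0,0],
    [0,0,0],
    [0,0,0]
  ],
  "fingers": [0.066,0.066,0.066,0.066,0.066]
}}

```text
clock: 30.68
position: [469.5, -260.6, 139.9]
ee_rot: [0.999, -0.044, -0.018, 0.003]
contact_force: [-0.1, 0.1, -0.2]
gripper_width: 66.1
```

```bash
python3 -c "
from h import *
st(-0.107)
e=snap('wrist','w6');regs(e,'wrist','fresh_1',13);regs(e,'wrist','mat',3)"
```

```text
t 30.68 pos [ 469.5 -260.6  139.9] yaw -0.089 fix turn [ 0.003 -0.036 -0.018] F [-0.1  0.1 -0.2] w 66.1
fresh_1 0.93 [298, 0, 83, 53] (616.2, -288.5, 56.8, 42.1, -0.089)
fresh_1 0.89 [534, 140, 61, 71] (499.0, -473.7, 62.4, 57.2, -0.044)
fresh_1 0.72 [342, 208, 82, 76] (447.5, -308.9, 57.9, 58.6, -0.281)
fresh_1 0.7 [343, 100, 79, 76] (532.1, -312.4, 57.6, 57.1, -0.118)
mat 0.97 [302, 0, 163, 306] (518.4, -316.5, 120.5, 256.3, -0.1)
```

View pics/w6.png

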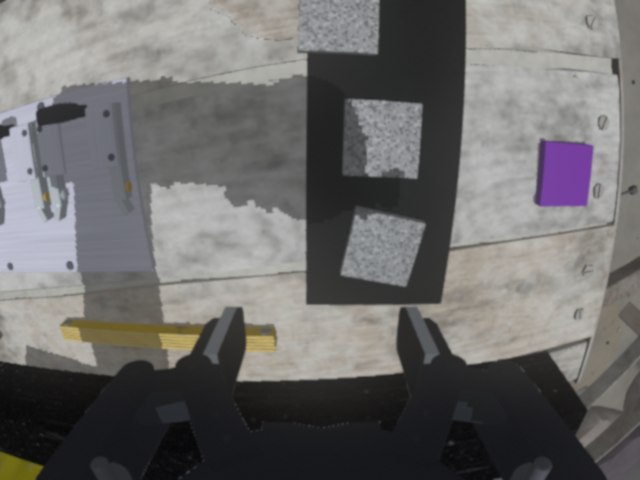

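Three grey fresh tiles: near (383,247) turned −0.28, middle (382,138) and far (340,25). The purple decoy is at (565,173), off the mat. I pick the near grey one first.

{"op": "servo_tool", "data": {
  "turn": [
    [0.003,-0.036,-0.1],
    [0,0,-0.094],
    [0,0,0],
    [0,0,0],
    [0,0,0]
  ],
  "dp": [
    [-0.011,-0.024,-0.02],
    [-0.011,-0.024,-0.03],
    [0,0,-0.03],
    [0,0,-0.02],
    [0,0,0]
  ],
  "fingers": [0.066,0.066,0.066,0.066,0.066]
}}

```text
clock: 31.45
position: [448.0, -310.7, 39.1]
ee_rot: [0.99, -0.144, 0.003, 0.0]
contact_force: [0.3, 0.9, 0.3]
gripper_width: 65.8
```

```bash
python3 -c "
from h import *
st(-0.283);go(447.5,-309,0)"
```

```text
t 31.45 pos [ 448.  -310.7   39.1] yaw -0.289 fix turn [0.001 0.006 0.006] F [0.3 0.9 0.3] w 65.8
need dp [-0.0005  0.0017 -0.0391]
```

{"op": "servo_tool", "data": {
  "turn": [
    [0,0.006,0.006],
    [0,0,0],
    [0,0,0],
    [0,0,0],
    [0,0,0]
  ],
  "dp": [
    [0,0.002,0],
    [0,0,-0.015],
    [0,0,-0.012],
    [0,0,-0.004],
    [0,0,0]
  ],
  "fingers": [0.066,0.066,0.066,0.066,0.066]
}}

```text
clock: 32.08
position: [449.9, -308.8, 8.5]
ee_rot: [0.99, -0.14, 0.002, 0.001]
contact_force: [-0.1, 0.2, -0.1]
gripper_width: 66.2
```

```bash
python3 -c "
from h import *
st(-0.283);go(447.5,-309,0)"
```

```text
t 32.08 pos [ 449.9 -308.8    8.5] yaw -0.282 fix turn [ 0.003  0.004 -0.001] F [-0.1  0.2 -0.1] w 66.2
need dp [-0.0024 -0.0002 -0.0085]
```

{"op": "servo_tool", "data": {
  "turn": [
    [0.003,0.004,0],
    [0,0,0],
    [0,0,0],
    [0,0,0],
    [0,0,0]
  ],
  "dp": [
    [-0.002,0,-0.004],
    [0,0,-0.003],
    [0,0,-0.001],
    [0,0,0],
    [0,0,0]
  ],
  "fingers": [0.066,0.066,0.066,0.05,0.05]
}}

```text
clock: 32.7
position: [448.3, -309.1, 1.1]
ee_rot: [0.99, -0.14, 0.001, 0.0]
contact_force: [0.6, 0.3, -1.3]
gripper_width: 54.2
```

{"op": "servo_tool", "data": {
  "turn": [
    [0,0,0],
    [0,0,0],
    [0,0,0],
    [0,0,0],
    [0,0,0]
  ],
  "dp": [
    [0,0,0],
    [0,0,0],
    [0,0,0.015],
    [0,0,0.025],
    [0,0,0.03]
  ],
  "fingers": [0.05,0.05,0.05,0.05,0.05]
}}

```text
clock: 33.33
position: [446.1, -308.3, 71.9]
ee_rot: [0.99, -0.14, -0.003, -0.0]
contact_force: [-0.3, -0.8, -0.9]
gripper_width: 53.7
```

```bash
python3 -c "
from h import *
st(YR);go(*rk(3,-74),40)
e=snap('wrist','w7');regs(e,'wrist','fresh_1',80)
for b in (1,2,3): print(rk(b,-74))"
```

```text
t 33.33 pos [ 446.1 -308.3   71.9] yaw -0.282 fix turn [-0.001 -0.005  0.229] F [-0.3 -0.8 -0.9] w 53.7
need dp [ 0.0336  0.2396 -0.0319]
fresh_1 0.93 [152, 0, 102, 44] (577.0, -300.6, 41.6, 18.3, -0.425)
fresh_1 0.85 [224, 64, 119, 112] (530.1, -319.4, 37.7, 37.7, -0.114)
fresh_1 0.65 [512, 71, 81, 96] (507.8, -427.7, 40.8, 37.5, -0.049)
fresh_1 0.57 [250, 265, 147, 120] (443.6, -308.8, 57.8, 61.5, -0.287)
[489.47762621 114.99098035]
[484.60390867  23.12016411]
[479.73019113 -68.75065214]
```

{"op": "servo_tool", "data": {
  "turn": [
    [0,-0.005,0.05],
    [0,0,0.05],
    [0,0,0.05],
    [0,0,0.05],
    [0,0,0.025]
  ],
  "dp": [
    [0.007,0.045,0],
    [0.007,0.055,0],
    [0.007,0.055,0],
    [0.007,0.05,0],
    [0.004,0.025,0]
  ],
  "fingers": [0.05,0.05,0.05,0.05,0.05]
}}

```text
clock: 34.05
position: [480.6, -74.8, 75.3]
ee_rot: [1.0, -0.027, 0.006, -0.0]
contact_force: [0.8, -0.7, -1.3]
gripper_width: 54.1
```

{"op": "servo_tool", "data": {
  "turn": [
    [0,0,0],
    [0,0,0],
    [0,0,0],
    [0,0,0],
    [0,0,0]
  ],
  "dp": [
    [0,0,0],
    [0,0,0],
    [0,0,-0.015],
    [0,0,-0.01],
    [0,0,0]
  ],
  "fingers": [0.05,0.05,0.05,0.05,0.05]
}}

```text
clock: 34.67
position: [479.6, -76.2, 49.3]
ee_rot: [1.0, -0.028, 0.005, -0.0]
contact_force: [-0.1, -0.3, -1.7]
gripper_width: 53.9
```

```bash
python3 -c "
from h import *
st(YR);go(*rk(3,-74),5)"
```

```text
t 34.67 pos [479.6 -76.2  49.3] yaw -0.056 fix turn [-0.     0.011  0.003] F [-0.1 -0.3 -1.7] w 53.9
need dp [ 0.0002  0.0074 -0.0443]
```

{"op": "servo_tool", "data": {
  "turn": [
    [0,0.011,0.003],
    [0,0,0],
    [0,0,0],
    [0,0,0],
    [0,0,0]
  ],
  "dp": [
    [0,0.007,-0.01],
    [0,0,-0.015],
    [0,0,-0.01],
    [0,0,-0.004],
    [0,0,0]
  ],
  "fingers": [0.05,0.05,0.05,0.05,0.05]
}}

```text
clock: 35.3
position: [480.9, -68.8, 8.9]
ee_rot: [1.0, -0.027, 0.0, -0.0]
contact_force: [0.4, -1.0, -1.3]
gripper_width: 54.1
```

```bash
python3 -c "
from h import *
st(YR);go(*rk(3,-74),4)"
```

```text
t 35.3 pos [480.9 -68.8   8.9] yaw -0.054 fix turn [-0.     0.001  0.001] F [ 0.4 -1.  -1.3] w 54.1
need dp [-0.0011 -0.     -0.0049]
```

{"op": "servo_tool", "data": {
  "turn": [
    [0,0,0],
    [0,0,0],
    [0,0,0],
    [0,0,0],
    [0,0,0]
  ],
  "dp": [
    [-0.001,0,-0.003],
    [0,0,-0.0015],
    [0,0,-0.0005],
    [0,0,0],
    [0,0,0]
  ],
  "fingers": [0.05,0.05,0.05,0.068,0.068]
}}

```text
clock: 35.92
position: [481.1, -68.6, 5.0]
ee_rot: [1.0, -0.027, 0.002, -0.0]
contact_force: [-0.0, 0.2, -0.6]
gripper_width: 68.0
```

{"op": "servo_tool", "data": {
  "turn": [
    [0,0,0],
    [0,0,0],
    [0,0,0],
    [0,0,0],
    [0,0,0]
  ],
  "dp": [
    [0,0,0],
    [0,0,0.03],
    [0,0,0.05],
    [-0.02,0,0.03],
    [-0.025,0,0]
  ],
  "fingers": [0.068,0.068,0.068,0.0,0.0]
}}

```text
clock: 36.55
position: [436.7, -68.5, 118.3]
ee_rot: [1.0, -0.027, 0.003, -0.0]
contact_force: [-0.8, -1.0, -0.6]
gripper_width: 32.4
```

```bash
python3 -c "
from h import *
st(YR);go(*rk(3,-124),60)
e=snap('wrist','w8');regs(e,'wrist','fresh_1',16);regs(e,'wrist','folding_rule',16)
e=snap('scene');regs(e,'scene','fresh_1',16);regs(e,'scene','folding_rule',16)
e=snap('side');regs(e,'side','folding_rule',16);regs(e,'side','fresh_1',16);print(rk(3,-75))"
```

```text
t 36.55 pos [436.7 -68.5 118.3] yaw -0.053 fix turn [-0.     0.005  0.   ] F [-0.8 -1.  -0.6] w 32.4
need dp [-0.0069  0.0024 -0.0583]
fresh_1 0.91 [275, 144, 88, 79] (479.0, -69.7, 56.6, 56.3, -0.067)
fresh_1 0.9 [578, 76, 57, 75] (532.0, -307.2, 62.8, 55.9, -0.123)
fresh_1 0.79 [552, 0, 58, 44] (607.5, -285.3, 38.1, 72.3, 0.23)
fresh_1 0.63 [32, 1, 354, 232] (531.5, 21.6, 276.2, 162.4, -0.052)
folding_rule 0.68 [208, 299, 294, 33] (373.3, -160.8, 106.3, 26.9, -0.072)
folding_rule 0.51 [32, 2, 357, 232] (531.5, 21.5, 276.2, 160.9, -0.051)
fresh_1 0.9 [289, 250, 32, 29] (477.9, -72.5, 60.4, 60.3, -0.041)
fresh_1 0.72 [399, 253, 31, 28] (620.4, -292.4, 57.1, 61.9, -0.096)
fresh_1 0.7 [444, 331, 36, 34] (493.8, -481.2, 56.3, 61.2, -0.052)
fresh_1 0.56 [386, 285, 34, 28] (528.7, -316.2, 60.4, 62.1, -0.091)
folding_rule 0.96 [249, 277, 79, 57] (371.1, -101.6, 229.0, 25.8, -0.067)
folding_rule 0.84 [255, 245, 21, 57] (374.0, -104.5, 239.4, 18.3, -0.068)
fresh_1 0.88 [290, 250, 23, 17] (477.2, -72.4, 64.6, 55.8, -0.076)
fresh_1 0.85 [335, 364, 32, 30] (495.8, -484.9, 62.0, 55.9, -0.056)
fresh_1 0.73 [366, 291, 27, 19] (622.4, -293.9, 63.5, 55.4, -0.116)
fresh_1 0.63 [331, 304, 26, 26] (530.8, -317.6, 63.5, 56.2, -0.106)
[478.7315953  -68.69767695]
```

{"op": "servo_tool", "data": {
  "turn": [
    [0,0.005,0],
    [0,0,0],
    [0,0,0],
    [0,0,0],
    [0,0,0]
  ],
  "dp": [
    [-0.007,0.003,-0.02],
    [0,0,-0.03],
    [0,0,-0.03],
    [0,0,-0.02],
    [0,0,0]
  ],
  "fingers": [0,0,0,0,0]
}}

```text
clock: 37.62
position: [431.2, -65.6, 11.8]
ee_rot: [1.0, -0.026, -0.003, 0.001]
contact_force: [-0.9, 0.2, -0.8]
gripper_width: 0.0
```

```bash
python3 -c "
from h import *
st(YR);go(*rk(3,-124),9.5);go(*rk(3,-39),9.5)"
```

```text
t 37.62 pos [431.2 -65.6  11.8] yaw -0.053 fix turn [ 0.001 -0.006 -0.   ] F [-0.9  0.2 -0.8] w 0.0
need dp [-0.0014 -0.0005 -0.0023]
need dp [ 0.0834 -0.005  -0.0023]
```

{"op": "servo_tool", "data": {
  "turn": [
    [0,-0.006,0],
    [0,0,0],
    [0,0,0],
    [0,0,0],
    [0,0,0]
  ],
  "dp": [
    [0,0,-0.002],
    [0.01,-0.001,0],
    [0.012,-0.001,0],
    [0.012,-0.001,0],
    [0.01,-0.001,0]
  ],
  "fingers": [0,0,0,0,0]
}}

```text
clock: 38.25
position: [476.1, -70.0, 11.1]
ee_rot: [1.0, -0.027, -0.002, 0.001]
contact_force: [-3.7, 2.7, 0.1]
gripper_width: -0.2
```

```bash
python3 -c "
from h import *
st(YR);go(*rk(3,-39),9.5)"
```

```text
t 38.25 pos [476.1 -70.   11.1] yaw -0.054 fix turn [ 0.002 -0.004  0.001] F [-3.7  2.7  0.1] w -0.2
need dp [ 0.0386 -0.0006 -0.0016]
```

{"op": "servo_tool", "data": {
  "turn": [
    [0,-0.004,0],
    [0,-0.002,0],
    [0,-0.002,0],
    [0,0,0],
    [0,0,0]
  ],
  "dp": [
    [0.008,0,-0.001],
    [0.01,0,0],
    [0.008,0,0],
    [0.006,0,0],
    [0.003,0,0]
  ],
  "fingers": [0,0,0,0,0]
}}

```text
clock: 38.88
position: [515.6, -70.0, 10.3]
ee_rot: [1.0, -0.027, 0.004, 0.001]
contact_force: [-4.6, 0.7, 2.9]
gripper_width: 0.2
```

```bash
python3 -c "
from h import *
st(YR);go(*rk(3,-39),9.5)"
```

```text
t 38.88 pos [515.6 -70.   10.3] yaw -0.053 fix turn [0.002 0.008 0.   ] F [-4.6  0.7  2.9] w 0.2
need dp [-0.0009 -0.0006 -0.0008]
```

{"op": "servo_tool", "data": {
  "turn": [
    [0,0.006,0],
    [0,0,0],
    [0,0,0],
    [0,0,0],
    [0,0,0]
  ],
  "dp": [
    [0.002,0,0],
    [0.002,0,0],
    [0.002,0,0],
    [0.001,0,0],
    [0,0,0]
  ],
  "fingers": [0,0,0,0,0]
}}

```text
clock: 39.5
position: [515.4, -70.5, 9.8]
ee_rot: [1.0, -0.028, -0.007, 0.001]
contact_force: [-1.1, 1.0, -0.0]
gripper_width: 0.1
```

```bash
python3 -c "
from h import *
st(YR);go(*rk(3,-39),9.5)
e=snap('scene');regs(e,'scene','fresh_1',16);regs(e,'scene','ejector_1',54)
e=snap('wrist');regs(e,'wrist','fresh_1',16)"
```

```text
t 39.5 pos [515.4 -70.5   9.8] yaw -0.055 fix turn [ 0.002 -0.014  0.002] F [-1.1  1.  -0. ] w 0.1
need dp [-0.0008 -0.0001 -0.0003]
fresh_1 0.92 [444, 329, 33, 31] (493.3, -481.4, 57.8, 61.2, -0.052)
fresh_1 0.75 [388, 286, 31, 28] (529.7, -315.3, 55.8, 60.5, -0.128)
fresh_1 0.66 [399, 254, 31, 28] (620.7, -292.9, 56.6, 61.3, -0.16)
fresh_1 0.55 [320, 243, 10, 13] (529.1, -94.3, 11.3, 16.8, -0.114)
ejector_1 0.5 [330, 228, 8, 9] (575.7, -88.3, 36.4, 14.5, 0.564)
ejector_1 0.49 [268, 193, 9, 14] (583.5, 93.5, 48.3, 18.4, -0.757)
fresh_1 0.93 [246, 186, 141, 114] (550.7, -71.8, 56.1, 49.4, -0.057)
```

{"op": "servo_tool", "data": {
  "turn": [
    [0,-0.014,0],
    [0,0,0],
    [0,0,0],
    [0,0,0],
    [0,0,0]
  ],
  "dp": [
    [-0.02,0,0],
    [-0.03,0,0.0],
    [-0.01,0,0.04],
    [0,0,0.05],
    [0,0,0.03]
  ],
  "fingers": [0,0,0,0,0]
}}

```text
clock: 40.38
position: [461.5, -70.1, 132.8]
ee_rot: [1.0, -0.026, 0.008, 0.001]
contact_force: [0.7, 0.5, -0.4]
gripper_width: -0.1
```

```bash
python3 -c "
from h import *
st(YR)
e=snap('wrist','w9');regs(e,'wrist','fresh_1',16);regs(e,'wrist','ejector_1',54)
p=topix(e,[[*rk(3,-28),16],[*rk(3,-32.5),16]]);print(p)
a=e['img'][:,:,::-1];c=p[0].astype(int);u,v=max(c[0]-100,0),max(c[1]-100,0);cv2.imwrite('pics/w9c.png',cv2.resize(a[v:v+150,u:u+200],(800,600),interpolation=3));print(u,v)"
```

```text
t 40.38 pos [461.5 -70.1 132.8] yaw -0.053 fix turn [ 0.002  0.015 -0.   ] F [ 0.7  0.5 -0.4] w -0.1
fresh_1 0.96 [539, 0, 62, 76] (622.8, -284.6, 62.8, 59.4, -0.11)
fresh_1 0.78 [566, 110, 56, 71] (532.5, -307.1, 62.3, 55.5, -0.109)
fresh_1 0.73 [0, 161, 50, 169] (449.3, 224.3, 80.1, 197.6, -0.407)
fresh_1 0.62 [274, 73, 83, 77] (553.8, -72.4, 54.5, 55.1, -0.053)
ejector_1 0.64 [150, 51, 47, 28] (589.5, 12.2, 32.8, 17.5, -0.055)
ejector_1 0.64 [297, 43, 39, 31] (584.6, -74.5, 23.5, 18.1, -0.055)
ejector_1 0.61 [41, 74, 54, 25] (594.1, 96.5, 47.5, 15.7, -0.219)
[[315.40802181 150.75618447]
 [315.41772114 157.12435313]]
215 50
```

View pics/w9c.png

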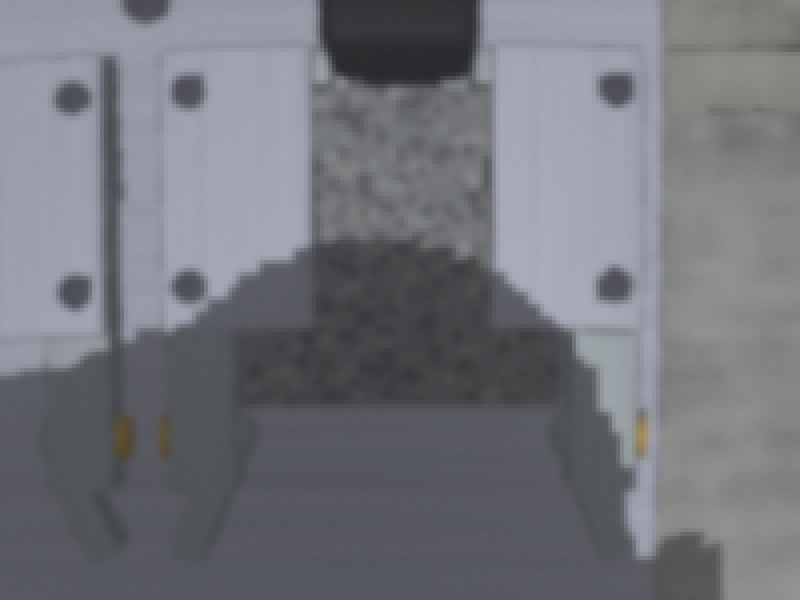

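Bay 3's fresh tile is home: its near edge (crop row 405) is past the balls (row 437) and its slide is at rest. Next the middle tile.

{"op": "servo_tool", "data": {
  "turn": [
    [0.002,0.015,-0.02],
    [0,0,-0.02],
    [0,0,-0.02],
    [0,0,0],
    [0,0,0]
  ],
  "dp": [
    [0.01,-0.045,0],
    [0.01,-0.055,0],
    [0.01,-0.055,0],
    [0.01,-0.05,0],
    [0.01,-0.025,0]
  ],
  "fingers": [0.066,0.066,0.066,0.066,0.066]
}}

```text
clock: 41.15
position: [514.7, -305.5, 126.6]
ee_rot: [0.999, -0.054, 0.001, -0.0]
contact_force: [0.7, 0.1, -1.5]
gripper_width: 66.1
```

```bash
python3 -c "
from h import *
st(-0.112);go(532,-313,40)
e=snap('wrist');regs(e,'wrist','fresh_1',13)"
```

```text
t 41.15 pos [ 514.7 -305.5  126.6] yaw -0.109 fix turn [-0.     0.002 -0.003] F [ 0.7  0.1 -1.5] w 66.1
need dp [ 0.0173 -0.0075 -0.0866]
fresh_1 0.91 [29, 193, 49, 61] (554.3, -69.5, 55.3, 56.6, -0.05)
fresh_1 0.81 [236, 47, 84, 81] (624.8, -289.1, 55.9, 56.1, -0.118)
fresh_1 0.74 [286, 174, 82, 74] (532.3, -312.9, 56.9, 58.0, -0.124)
```

{"op": "servo_tool", "data": {
  "turn": [
    [0,0.002,-0.006],
    [0,0,0],
    [0,0,0],
    [0,0,0],
    [0,0,0]
  ],
  "dp": [
    [0.016,-0.007,-0.02],
    [0,0,-0.03],
    [0,0,-0.03],
    [0,0,-0.015],
    [0,0,0]
  ],
  "fingers": [0.066,0.066,0.066,0.066,0.066]
}}

```text
clock: 41.88
position: [531.1, -310.7, 24.2]
ee_rot: [0.998, -0.057, -0.001, -0.0]
contact_force: [-0.0, 0.6, 0.4]
gripper_width: 66.3
```

```bash
python3 -c "
from h import *
st(-0.118);go(532,-313,1)"
```

```text
t 41.88 pos [ 531.1 -310.7   24.2] yaw -0.115 fix turn [-0.001 -0.002 -0.003] F [-0.   0.6  0.4] w 66.3
need dp [ 0.0009 -0.0023 -0.0232]
```

{"op": "servo_tool", "data": {
  "turn": [
    [0,-0.002,-0.003],
    [0,0,0],
    [0,0,0],
    [0,0,0],
    [0,0,0]
  ],
  "dp": [
    [0,-0.002,-0.008],
    [0,0,-0.008],
    [0,0,-0.003],
    [0,0,0],
    [0,0,0]
  ],
  "fingers": [0.066,0.066,0.066,0.066,0.066]
}}

```text
clock: 42.5
position: [533.3, -313.3, 7.2]
ee_rot: [0.998, -0.058, 0.003, 0.001]
contact_force: [0.0, 0.3, 0.3]
gripper_width: 65.6
```

```bash
python3 -c "
from h import *
st(-0.118);go(532,-313,1)"
```

```text
t 42.5 pos [ 533.3 -313.3    7.2] yaw -0.117 fix turn [ 0.002  0.006 -0.001] F [0.  0.3 0.3] w 65.6
need dp [-0.0013  0.0003 -0.0062]
```

{"op": "servo_tool", "data": {
  "turn": [
    [0.002,0.006,0],
    [0,0,0],
    [0,0,0],
    [0,0,0],
    [0,0,0]
  ],
  "dp": [
    [-0.001,0,-0.004],
    [0,0,-0.002],
    [0,0,0],
    [0,0,0],
    [0,0,0]
  ],
  "fingers": [0.066,0.066,0.066,0.05,0.05]
}}

```text
clock: 43.12
position: [532.7, -313.5, 1.9]
ee_rot: [0.998, -0.058, 0.0, -0.0]
contact_force: [-0.5, -0.1, -1.2]
gripper_width: 54.3
```

{"op": "servo_tool", "data": {
  "turn": [
    [0,0,0],
    [0,0,0],
    [0,0,0],
    [0,0,0],
    [0,0,0]
  ],
  "dp": [
    [0,0,0],
    [0,0,0],
    [0,0,0.015],
    [0,0,0.025],
    [0,0,0.03]
  ],
  "fingers": [0.05,0.05,0.05,0.05,0.05]
}}

```text
clock: 43.75
position: [530.4, -312.7, 72.0]
ee_rot: [0.998, -0.059, -0.003, -0.001]
contact_force: [0.7, 0.9, -1.3]
gripper_width: 53.7
```

```bash
python3 -c "
from h import *
st(YR);go(*rk(2,-74),40)
e=snap('wrist','w10');regs(e,'wrist','fresh_1',82)"
```

```text
t 43.75 pos [ 530.4 -312.7   72. ] yaw -0.117 fix turn [-0.002 -0.006  0.064] F [ 0.7  0.9 -1.3] w 53.7
need dp [-0.0458  0.3358 -0.032 ]
fresh_1 0.91 [201, 55, 111, 104] (620.9, -301.2, 37.2, 36.8, -0.11)
fresh_1 0.84 [0, 234, 41, 63] (573.9, -155.5, 36.1, 37.0, -0.038)
fresh_1 0.76 [252, 260, 143, 120] (530.5, -313.9, 56.7, 60.7, -0.116)
fresh_1 0.55 [511, 237, 85, 82] (539.6, -422.9, 42.1, 39.6, -0.047)
```

{"op": "servo_tool", "data": {
  "turn": [
    [-0.002,-0.006,0.015],
    [0,0,0.015],
    [0,0,0.015],
    [0,0,0.015],
    [0,0,0]
  ],
  "dp": [
    [-0.007,0.045,0.002],
    [-0.008,0.055,0.002],
    [-0.008,0.055,0],
    [-0.008,0.055,0],
    [-0.007,0.055,0]
  ],
  "fingers": [0.05,0.05,0.05,0.05,0.05]
}}

```text
clock: 44.48
position: [493.6, -45.3, 79.6]
ee_rot: [0.999, -0.031, 0.006, 0.001]
contact_force: [0.7, 0.7, -1.6]
gripper_width: 53.8
```

{"op": "servo_tool", "data": {
  "turn": [
    [0,0,0],
    [0,0,0],
    [0,0,0],
    [0,0,0],
    [0,0,0]
  ],
  "dp": [
    [-0.005,0.04,0],
    [0,0.01,0],
    [0,0,0],
    [0,0,0],
    [0,0,0]
  ],
  "fingers": [0.05,0.05,0.05,0.05,0.05]
}}

```text
clock: 45.1
position: [487.1, 7.1, 79.3]
ee_rot: [1.0, -0.03, 0.006, 0.001]
contact_force: [0.2, 0.5, -1.3]
gripper_width: 54.0
```

```bash
python3 -c "
from h import *
st(YR);go(*rk(2,-74),4)"
```

```text
t 45.1 pos [487.1   7.1  79.3] yaw -0.06 fix turn [0.003 0.011 0.007] F [ 0.2  0.5 -1.3] w 54.0
need dp [-0.0025  0.0161 -0.0753]
```

{"op": "servo_tool", "data": {
  "turn": [
    [0.003,0.011,0.007],
    [0,0,0],
    [0,0,0],
    [0,0,0],
    [0,0,0]
  ],
  "dp": [
    [-0.003,0.016,-0.01],
    [0,0,-0.02],
    [0,0,-0.02],
    [0,0,-0.008],
    [0,0,0]
  ],
  "fingers": [0.05,0.05,0.05,0.05,0.05]
}}

```text
clock: 45.72
position: [484.3, 23.1, 18.3]
ee_rot: [1.0, -0.028, -0.001, -0.0]
contact_force: [-0.1, 0.6, -1.1]
gripper_width: 54.3
```

```bash
python3 -c "
from h import *
st(YR);go(*rk(2,-74),4.9)"
```

```text
t 45.73 pos [484.3  23.1  18.3] yaw -0.057 fix turn [-0.001 -0.001  0.004] F [-0.1  0.6 -1.1] w 54.3
need dp [ 0.0003  0.     -0.0134]
```

Lower, release, rise and step behind it.

{"op": "servo_tool", "data": {
  "turn": [
    [0,0,0.004],
    [0,0,0],
    [0,0,0],
    [0,0,0],
    [0,0,0]
  ],
  "dp": [
    [0,0,-0.007],
    [0,0,-0.004],
    [0,0,-0.0015],
    [0,0,0],
    [0,0,0]
  ],
  "fingers": [0.05,0.05,0.05,0.05,0.068]
}}

```text
clock: 46.35
position: [485.8, 23.6, 6.7]
ee_rot: [1.0, -0.026, 0.001, -0.001]
contact_force: [0.3, 0.1, -0.5]
gripper_width: 67.7
```

{"op": "servo_tool", "data": {
  "turn": [
    [0,0,0],
    [0,0,0],
    [0,0,0],
    [0,0,0],
    [0,0,0]
  ],
  "dp": [
    [0,0,0],
    [0,0,0.03],
    [0,0,0.04],
    [-0.023,0.001,0.0],
    [-0.025,0.001,0]
  ],
  "fingers": [0.068,0.068,0.068,0.0,0.0]
}}

```text
clock: 46.98
position: [439.2, 26.1, 79.8]
ee_rot: [1.0, -0.026, 0.003, -0.002]
contact_force: [-0.4, 1.0, -1.0]
gripper_width: 32.5
```

```bash
python3 -c "
from h import *
st(YR);go(*rk(2,-124),9.5)
e=snap('wrist');regs(e,'wrist','fresh_1',16);print(rk(2,-74))"
```

```text
t 46.98 pos [439.2  26.1  79.8] yaw -0.053 fix turn [-0.003  0.006 -0.   ] F [-0.4  1.  -1. ] w 32.5
need dp [-0.0045 -0.0003 -0.0703]
fresh_1 0.88 [430, 21, 95, 95] (553.7, -72.2, 56.3, 56.8, -0.052)
fresh_1 0.57 [272, 139, 99, 94] (485.1, 22.1, 56.7, 56.2, -0.05)
[484.60390867  23.12016411]
```

{"op": "servo_tool", "data": {
  "turn": [
    [-0.003,0.006,0],
    [0,0,0],
    [0,0,0],
    [0,0,0],
    [0,0,0]
  ],
  "dp": [
    [-0.005,0,-0.01],
    [0,0,-0.02],
    [0,0,-0.025],
    [0,0,-0.01],
    [0,0,0]
  ],
  "fingers": [0,0,0,0,0]
}}

```text
clock: 47.7
position: [434.6, 26.3, 11.6]
ee_rot: [1.0, -0.026, -0.0, 0.0]
contact_force: [-0.1, 0.8, -0.2]
gripper_width: -0.0
```

```bash
python3 -c "
from h import *
st(YR);go(*rk(2,-124),9.5);go(*rk(2,-39),9.5)"
```

```text
t 47.7 pos [434.6  26.3  11.6] yaw -0.051 fix turn [ 0.001 -0.    -0.002] F [-0.1  0.8 -0.2] w -0.0
need dp [ 0.     -0.0005 -0.0021]
need dp [ 0.0849 -0.005  -0.0021]
```

{"op": "servo_tool", "data": {
  "turn": [
    [0,0,0],
    [0,0,0],
    [0,0,0],
    [0,-0.003,0],
    [0,-0.003,0]
  ],
  "dp": [
    [0,0,-0.002],
    [0.01,-0.001,0],
    [0.012,-0.001,0],
    [0.012,-0.001,-0.001],
    [0.01,-0.001,0]
  ],
  "fingers": [0,0,0,0,0]
}}

```text
clock: 48.32
position: [479.4, 21.6, 9.5]
ee_rot: [1.0, -0.026, 0.001, 0.001]
contact_force: [-3.8, 3.2, 2.0]
gripper_width: 0.2
```

{"op": "servo_tool", "data": {
  "turn": [
    [0,-0.003,0],
    [0,-0.002,0],
    [0,-0.002,0],
    [0,0,0],
    [0,0,0]
  ],
  "dp": [
    [0.008,0,-0.001],
    [0.01,0,0],
    [0.008,0,0],
    [0.006,0,0],
    [0.003,0,0]
  ],
  "fingers": [0,0,0,0,0]
}}

```text
clock: 48.95
position: [518.8, 21.7, 8.5]
ee_rot: [1.0, -0.026, 0.007, 0.0]
contact_force: [-0.3, -0.2, -0.0]
gripper_width: -0.0
```

```bash
python3 -c "
from h import *
st(YR);go(*rk(2,-38),9.5)"
```

```text
t 48.95 pos [518.8  21.7   8.5] yaw -0.052 fix turn [ 0.001  0.013 -0.001] F [-0.3 -0.2 -0. ] w -0.0
need dp [ 0.0017 -0.0005  0.001 ]
```

{"op": "servo_tool", "data": {
  "turn": [
    [0,0.01,0],
    [0,0,0],
    [0,0,0],
    [0,0,0],
    [0,0,0]
  ],
  "dp": [
    [0.002,0,0.001],
    [0.002,0,0],
    [0.002,0,0],
    [0.001,0,0],
    [0,0,0]
  ],
  "fingers": [0,0,0,0,0]
}}

```text
clock: 49.58
position: [520.2, 21.2, 8.9]
ee_rot: [1.0, -0.027, -0.005, 0.001]
contact_force: [-1.9, 0.0, -0.0]
gripper_width: 0.0
```

{"op": "servo_tool", "data": {
  "turn": [
    [0,0,0],
    [0,0,0],
    [0,0,0],
    [0,0,0],
    [0,0,0]
  ],
  "dp": [
    [-0.02,0,0],
    [-0.03,0,0.0],
    [-0.01,0,0.04],
    [0,0,0.05],
    [0,0,0.03]
  ],
  "fingers": [0,0,0,0,0]
}}

```text
clock: 50.2
position: [464.6, 22.1, 131.9]
ee_rot: [1.0, -0.026, 0.0, 0.001]
contact_force: [0.8, 0.9, -0.4]
gripper_width: -0.2
```

```bash
python3 -c "
from h import *
st(-.112)
e=snap('wrist','w11');regs(e,'wrist','fresh_1',16);regs(e,'wrist','ejector_1',54)
print(topix(e,[[*rk(2,-28),16],[*rk(2,-32.5),16]]));go(624.5,-290,130)"
```

```text
t 50.2 pos [464.6  22.1 131.9] yaw -0.051 fix turn [ 0.001  0.001 -0.061] F [ 0.8  0.9 -0.4] w -0.2
fresh_1 0.82 [406, 72, 76, 76] (554.1, -71.8, 56.1, 56.1, -0.049)
fresh_1 0.7 [277, 65, 80, 76] (558.5, 19.4, 56.0, 56.2, -0.054)
fresh_1 0.66 [619, 21, 21, 63] (625.5, -262.7, 26.5, 58.0, -0.099)
ejector_1 0.68 [295, 38, 39, 27] (589.7, 17.7, 23.3, 16.8, -0.057)
ejector_1 0.65 [434, 46, 48, 27] (585.9, -68.8, 16.6, 33.8, 0.055)
ejector_1 0.62 [148, 49, 51, 24] (594.8, 103.8, 34.0, 16.5, -0.184)
[[315.76611738 145.87721071]
 [315.76562957 152.29410117]]
need dp [ 0.1599 -0.3122 -0.0011]
```

The bay 2 tile is home, measured on the bay point. Now the last fresh tile.

{"op": "servo_tool", "data": {
  "turn": [
    [0,0,-0.02],
    [0,0,-0.02],
    [0,0,-0.02],
    [0,0,0],
    [0,0,0]
  ],
  "dp": [
    [0.02,-0.04,0],
    [0.026,-0.05,0],
    [0.026,-0.05,0],
    [0.026,-0.05,0],
    [0.026,-0.05,0]
  ],
  "fingers": [0.066,0.066,0.066,0.066,0.066]
}}

```text
clock: 50.98
position: [592.1, -222.2, 126.0]
ee_rot: [0.999, -0.052, 0.001, 0.0]
contact_force: [0.6, 0.2, -0.0]
gripper_width: 66.0
```

{"op": "servo_tool", "data": {
  "turn": [
    [0,0,0],
    [0,0,0],
    [0,0,0],
    [0,0,0],
    [0,0,0]
  ],
  "dp": [
    [0.018,-0.04,0],
    [0.004,-0.01,0],
    [0,0,0],
    [0,0,0],
    [0,0,0]
  ],
  "fingers": [0.066,0.066,0.066,0.066,0.066]
}}

```text
clock: 51.6
position: [613.8, -275.4, 118.5]
ee_rot: [0.999, -0.054, -0.003, -0.001]
contact_force: [0.1, -0.1, 1.3]
gripper_width: 66.0
```

```bash
python3 -c "
from h import *
st(-0.115)
e=snap('wrist');regs(e,'wrist','fresh_1',13);go(624.8,-289.5,30)"
```

```text
t 51.6 pos [ 613.8 -275.4  118.5] yaw -0.108 fix turn [-0.001 -0.006 -0.007] F [ 0.1 -0.1  1.3] w 66.0
fresh_1 0.89 [17, 302, 45, 44] (556.9, 22.8, 57.2, 57.8, -0.073)
fresh_1 0.72 [0, 264, 163, 142] (535.6, 10.4, 274.0, 162.6, -0.053)
fresh_1 0.63 [85, 299, 50, 56] (545.6, -63.5, 59.6, 53.7, 0.281)
fresh_1 0.62 [515, 303, 61, 62] (504.0, -473.4, 61.6, 61.1, -0.009)
need dp [ 0.0108 -0.014  -0.0888]
```

```bash
python3 -c "
from h import *
for c in ('wrist','scene','side'):
    e=snap(c,'x_'+c);print(c);regs(e,c,'fresh_2',13)"
```

```text
wrist
fresh_2 0.77 [83, 302, 54, 54] (545.0, -64.1, 59.9, 54.4, 0.31)
fresh_2 0.75 [514, 303, 65, 61] (503.2, -474.1, 61.7, 61.1, -0.051)
fresh_2 0.56 [19, 300, 38, 48] (549.3, 29.2, 59.2, 49.8, 0.325)
fresh_2 0.55 [298, 180, 82, 80] (625.6, -289.9, 56.6, 57.5, -0.127)
scene
fresh_2 0.88 [444, 329, 33, 34] (495.0, -482.4, 55.5, 60.4, -0.053)
fresh_2 0.87 [278, 222, 22, 18] (557.9, 21.1, 59.4, 51.8, 0.025)
fresh_2 0.77 [398, 255, 33, 27] (623.1, -292.0, 58.6, 63.0, -0.112)
fresh_2 0.61 [308, 237, 22, 23] (552.7, -75.0, 57.3, 62.0, -0.141)
side
fresh_2 0.89 [366, 293, 26, 21] (623.9, -290.9, 64.6, 58.0, -0.117)
fresh_2 0.79 [337, 362, 31, 28] (497.4, -482.3, 61.6, 59.5, -0.056)
fresh_2 0.73 [260, 184, 20, 14] (457.4, 291.0, 57.0, 70.4, 0.097)
fresh_2 0.71 [309, 226, 21, 14] (555.2, 22.1, 46.8, 56.1, -0.297)
fresh_2 0.69 [319, 245, 23, 15] (551.2, -59.2, 62.3, 46.0, 0.326)
fresh_2 0.49 [287, 297, 121, 54] (528.6, -325.0, 120.6, 279.6, -0.099)
```

View pics/x_wrist.png

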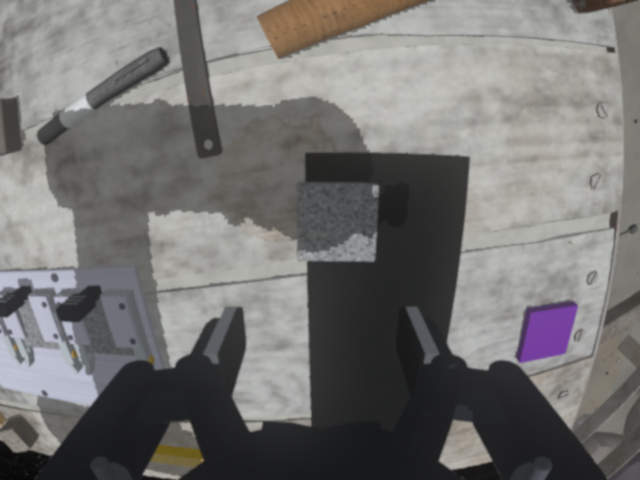

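The last grey tile is at (338,222) on the mat, with the purple decoy at (545,332). The spanner end at (208,155) is clear of the fingers.

{"op": "servo_tool", "data": {
  "turn": [
    [0,-0.006,-0.01],
    [0,0,0],
    [0,0,0],
    [0,0,0],
    [0,0,0]
  ],
  "dp": [
    [0.011,-0.014,-0.02],
    [0,0,-0.03],
    [0,0,-0.025],
    [0,0,-0.012],
    [0,0,0]
  ],
  "fingers": [0.066,0.066,0.066,0.066,0.066]
}}

```text
clock: 52.62
position: [626.4, -291.3, 31.1]
ee_rot: [0.998, -0.06, 0.002, -0.0]
contact_force: [0.2, -0.6, 0.2]
gripper_width: 66.0
```

```bash
python3 -c "
from h import *
st(-0.12);go(625,-290,1.5)"
```

```text
t 52.62 pos [ 626.4 -291.3   31.1] yaw -0.12 fix turn [ 0.     0.005 -0.   ] F [ 0.2 -0.6  0.2] w 66.0
need dp [-0.0014  0.0013 -0.0296]
```

{"op": "servo_tool", "data": {
  "turn": [
    [0,0.005,0],
    [0,0,0],
    [0,0,0],
    [0,0,0],
    [0,0,0]
  ],
  "dp": [
    [-0.001,0.001,-0.008],
    [0,0,-0.01],
    [0,0,-0.005],
    [0,0,-0.002],
    [0,0,0]
  ],
  "fingers": [0.066,0.066,0.066,0.066,0.066]
}}

```text
clock: 53.25
position: [627.1, -290.6, 7.3]
ee_rot: [0.998, -0.059, 0.002, 0.001]
contact_force: [0.7, -0.4, -0.4]
gripper_width: 65.9
```

```bash
python3 -c "
from h import *
st(-0.12);go(625,-290,1.5)"
```

```text
t 53.25 pos [ 627.1 -290.6    7.3] yaw -0.119 fix turn [ 0.002  0.004 -0.001] F [ 0.7 -0.4 -0.4] w 65.9
need dp [-0.0021  0.0006 -0.0058]
```

{"op": "servo_tool", "data": {
  "turn": [
    [0.002,0.004,0],
    [0,0,0],
    [0,0,0],
    [0,0,0],
    [0,0,0]
  ],
  "dp": [
    [-0.002,0,-0.004],
    [0,0,-0.0015],
    [0,0,0],
    [0,0,0],
    [0,0,0]
  ],
  "fingers": [0.066,0.066,0.066,0.05,0.05]
}}

```text
clock: 53.88
position: [625.6, -290.8, 2.9]
ee_rot: [0.998, -0.059, 0.001, -0.0]
contact_force: [-0.9, 0.8, -0.8]
gripper_width: 53.7
```

{"op": "servo_tool", "data": {
  "turn": [
    [0,0,0],
    [0,0,0],
    [0,0,0],
    [0,0,0],
    [0,0,0]
  ],
  "dp": [
    [0,0,0],
    [0,0,0],
    [0,0,0.02],
    [0,0,0.04],
    [0,0,0.04]
  ],
  "fingers": [0.05,0.05,0.05,0.05,0.05]
}}

```text
clock: 54.5
position: [622.6, -290.1, 102.9]
ee_rot: [0.998, -0.06, -0.004, -0.001]
contact_force: [-0.2, -0.1, -1.0]
gripper_width: 53.9
```

```bash
python3 -c "
from h import *
st(YR);go(*rk(1,-74),90)
e=snap('wrist');regs(e,'wrist','fresh_1',110)"
```

```text
t 54.5 pos [ 622.6 -290.1  102.9] yaw -0.119 fix turn [-0.002 -0.008  0.066] F [-0.2 -0.1 -1. ] w 53.9
need dp [-0.1331  0.4051 -0.0129]
fresh_1 0.79 [509, 318, 65, 66] (588.1, -402.1, 36.1, 36.1, -0.048)
fresh_1 0.67 [6, 318, 40, 44] (614.9, -107.4, 34.0, 30.6, 0.319)
fresh_1 0.6 [250, 259, 143, 121] (621.4, -291.1, 57.3, 61.9, -0.123)
fresh_1 0.56 [65, 322, 56, 49] (612.3, -162.3, 35.6, 32.9, 0.29)
```

{"op": "servo_tool", "data": {
  "turn": [
    [0,-0.008,0.015],
    [0,0,0.015],
    [0,0,0.015],
    [0,0,0.015],
    [0,0,0]
  ],
  "dp": [
    [-0.02,0.04,0],
    [-0.02,0.05,0],
    [-0.02,0.05,0],
    [-0.02,0.05,0],
    [-0.018,0.05,0]
  ],
  "fingers": [0.05,0.05,0.05,0.05,0.05]
}}

```text
clock: 55.22
position: [526.4, -48.7, 112.1]
ee_rot: [0.999, -0.031, 0.01, 0.001]
contact_force: [1.5, -0.1, -0.7]
gripper_width: 53.8
```

{"op": "servo_tool", "data": {
  "turn": [
    [0,0,0],
    [0,0,0],
    [0,0,0],
    [0,0,0],
    [0,0,0]
  ],
  "dp": [
    [-0.016,0.05,0],
    [-0.01,0.05,0],
    [-0.004,0.035,0],
    [0,0.01,0],
    [0,0,0]
  ],
  "fingers": [0.05,0.05,0.05,0.05,0.05]
}}

```text
clock: 55.85
position: [493.9, 103.2, 115.6]
ee_rot: [1.0, -0.029, 0.012, -0.001]
contact_force: [0.2, -0.5, -0.4]
gripper_width: 53.4
```

```bash
python3 -c "
from h import *
st(YR);go(*rk(1,-74),5)"
```

```text
t 55.85 pos [493.9 103.2 115.6] yaw -0.057 fix turn [-0.001  0.025  0.004] F [ 0.2 -0.5 -0.4] w 53.4
need dp [-0.0044  0.0117 -0.1106]
```

{"op": "servo_tool", "data": {
  "turn": [
    [-0.001,0.025,0.004],
    [0,0,0],
    [0,0,0],
    [0,0,0],
    [0,0,0]
  ],
  "dp": [
    [-0.004,0.011,-0.01],
    [0,0,-0.025],
    [0,0,-0.03],
    [0,0,-0.02],
    [0,0,0]
  ],
  "fingers": [0.05,0.05,0.05,0.05,0.05]
}}

```text
clock: 56.48
position: [490.0, 111.3, 26.3]
ee_rot: [1.0, -0.031, -0.003, 0.001]
contact_force: [0.2, 0.4, -1.0]
gripper_width: 53.9
```

```bash
python3 -c "
from h import *
st(YR);go(*rk(1,-74),6)"
```

```text
t 56.48 pos [490.  111.3  26.3] yaw -0.061 fix turn [ 0.001 -0.006  0.008] F [ 0.2  0.4 -1. ] w 53.9
need dp [-0.0005  0.0037 -0.0203]
```

{"op": "servo_tool", "data": {
  "turn": [
    [0.001,-0.006,0.008],
    [0,0,0],
    [0,0,0],
    [0,0,0],
    [0,0,0]
  ],
  "dp": [
    [-0.001,0.004,-0.005],
    [0,0,-0.008],
    [0,0,-0.004],
    [0,0,0],
    [0,0,0]
  ],
  "fingers": [0.05,0.05,0.05,0.05,0.05]
}}

```text
clock: 57.1
position: [490.6, 115.8, 10.0]
ee_rot: [1.0, -0.027, 0.002, -0.001]
contact_force: [-0.1, -1.2, -0.8]
gripper_width: 54.0
```

```bash
python3 -c "
from h import *
st(YR);go(*rk(1,-74),6)"
```

```text
t 57.1 pos [490.6 115.8  10. ] yaw -0.053 fix turn [-0.002  0.004  0.   ] F [-0.1 -1.2 -0.8] w 54.0
need dp [-0.0011 -0.0008 -0.004 ]
```

{"op": "servo_tool", "data": {
  "turn": [
    [0,0,0],
    [0,0,0],
    [0,0,0],
    [0,0,0],
    [0,0,0]
  ],
  "dp": [
    [-0.001,-0.001,-0.003],
    [0,0,-0.001],
    [0,0,-0.0005],
    [0,0,0],
    [0,0,0]
  ],
  "fingers": [0.05,0.05,0.05,0.05,0.068]
}}

```text
clock: 57.72
position: [490.0, 115.0, 5.9]
ee_rot: [1.0, -0.027, 0.003, -0.001]
contact_force: [-0.2, -0.4, -0.2]
gripper_width: 67.7
```

{"op": "servo_tool", "data": {
  "turn": [
    [0,0,0],
    [0,0,0],
    [0,0,0],
    [0,0,0],
    [0,0,0]
  ],
  "dp": [
    [0,0,0],
    [0,0,0.03],
    [0,0,0.04],
    [-0.024,0.001,0.0],
    [-0.027,0.001,0]
  ],
  "fingers": [0.068,0.068,0.068,0.0,0.0]
}}

```text
clock: 58.35
position: [440.0, 117.6, 78.3]
ee_rot: [1.0, -0.027, 0.004, -0.002]
contact_force: [0.1, 0.5, -0.4]
gripper_width: 32.0
```

```bash
python3 -c "
from h import *
st(YR);go(*rk(1,-124),9.5)
e=snap('wrist');regs(e,'wrist','fresh_1',16);regs(e,'wrist','wood_block',30);print(rk(1,-74))"
```

```text
t 58.35 pos [440.  117.6  78.3] yaw -0.054 fix turn [-0.004  0.008  0.001] F [ 0.1  0.5 -0.4] w 32.0
need dp [-0.0005  0.     -0.0688]
fresh_1 0.81 [270, 133, 105, 99] (489.3, 113.5, 56.2, 55.8, -0.054)
fresh_1 0.75 [434, 14, 87, 96] (558.5, 19.2, 56.4, 56.7, -0.066)
fresh_1 0.64 [567, 44, 61, 83] (553.8, -72.8, 55.0, 56.7, -0.055)
wood_block 0.77 [172, 319, 77, 42] (392.7, 187.9, 24.5, 63.4, 0.37)
[489.47762621 114.99098035]
```

{"op": "servo_tool", "data": {
  "turn": [
    [-0.003,0.006,0],
    [0,0,0],
    [0,0,0],
    [0,0,0],
    [0,0,0]
  ],
  "dp": [
    [-0.001,0,-0.01],
    [0,0,-0.02],
    [0,0,-0.025],
    [0,0,-0.01],
    [0,0,0]
  ],
  "fingers": [0,0,0,0,0]
}}

```text
clock: 59.12
position: [442.5, 118.4, 9.5]
ee_rot: [1.0, -0.027, 0.001, -0.0]
contact_force: [-0.2, -0.4, -0.3]
gripper_width: 0.3
```

```bash
python3 -c "
from h import *
st(YR);go(*rk(1,-124),9.5);go(*rk(1,-39),9.5)"
```

```text
t 59.12 pos [442.5 118.4   9.5] yaw -0.053 fix turn [-0.     0.002  0.   ] F [-0.2 -0.4 -0.3] w 0.3
need dp [-0.0029 -0.0008 -0.    ]
need dp [ 0.082  -0.0053 -0.    ]
```

{"op": "servo_tool", "data": {
  "turn": [
    [0,0,0],
    [0,0,0],
    [0,0,0],
    [0,-0.003,0],
    [0,-0.003,0]
  ],
  "dp": [
    [0.006,-0.001,0],
    [0.01,-0.001,0],
    [0.011,-0.001,0],
    [0.011,-0.001,-0.001],
    [0.01,-0.001,0]
  ],
  "fingers": [0,0,0,0,0]
}}

```text
clock: 59.75
position: [461.9, 105.8, 6.4]
ee_rot: [0.999, -0.032, -0.026, 0.011]
contact_force: [-5.7, 1.5, 5.0]
gripper_width: 0.2
```

```bash
python3 -c "
from h import *
st(YR);go(*rk(1,-38.5),9.5)"
```

```text
t 59.75 pos [461.9 105.8   6.4] yaw -0.065 fix turn [ 0.02  -0.053  0.012] F [-5.7  1.5  5. ] w 0.2
need dp [0.0631 0.0073 0.0031]
```

```bash
python3 -c "
from h import *
e=snap('wrist','w12');regs(e,'wrist','fresh_1',16)
s=snap('scene','s12');regs(s,'scene','fresh_1',16);print(rk(1,-57))"
```

```text
fresh_1 0.79 [462, 11, 118, 148] (558.8, 19.7, 56.5, 56.3, -0.052)
fresh_1 0.66 [630, 144, 10, 25] (533.2, -47.0, 13.0, 6.4, 0.172)
fresh_1 0.58 [209, 160, 161, 157] (501.4, 113.3, 57.5, 56.1, 0.056)
fresh_1 0.72 [305, 235, 28, 23] (551.8, -74.1, 55.3, 60.4, -0.071)
fresh_1 0.72 [276, 220, 25, 22] (556.1, 18.7, 59.3, 53.4, 0.013)
fresh_1 0.63 [442, 332, 35, 32] (494.0, -481.8, 57.3, 65.0, -0.052)
[506.4537553  114.09040211]
```

View pics/w12.png

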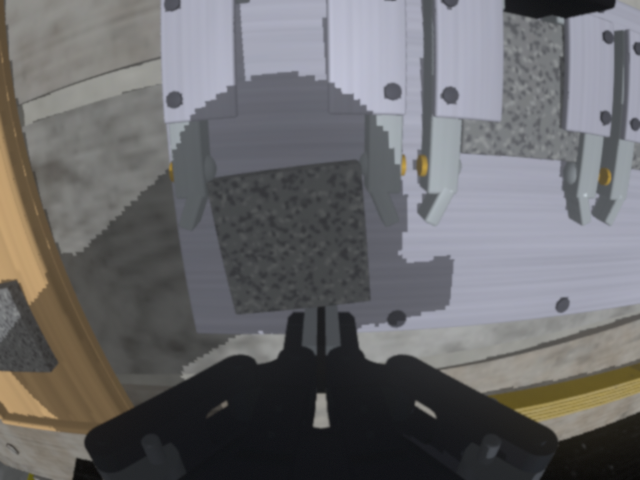

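The tile cocked in the mouth: it is turned about +0.11 rad against the rack, at (290,237). I back off and square it up by regripping with jaws aligned to the rack.

{"op": "servo_tool", "data": {
  "turn": [
    [0.02,-0.053,0.012],
    [0,0,0],
    [0,0,0],
    [0,0,0],
    [0,0,0]
  ],
  "dp": [
    [-0.012,0.004,0.004],
    [0,0,0.02],
    [0,0.003,0.04],
    [0.01,0.002,0],
    [0.01,0,0]
  ],
  "fingers": [0,0,0,0.07,0.07]
}}

```text
clock: 60.58
position: [474.0, 114.9, 75.5]
ee_rot: [1.0, -0.027, 0.004, -0.002]
contact_force: [-0.1, 0.1, 1.1]
gripper_width: 35.9
```

{"op": "servo_tool", "data": {
  "turn": [
    [0,0,0],
    [0,0,0],
    [0,0,0],
    [0,0,0],
    [0,0,0]
  ],
  "dp": [
    [0,0,0],
    [0,0,0],
    [0,0,0],
    [0,0,0],
    [0,0,0]
  ],
  "fingers": [0.07,0.07,0.07,0.07,0.07]
}}

```text
clock: 61.2
position: [473.4, 113.7, 73.0]
ee_rot: [1.0, -0.028, 0.002, -0.001]
contact_force: [-0.6, -0.4, -0.2]
gripper_width: 70.0
```

```bash
python3 -c "
from h import *
st(YR);go(*rk(1,-77),5)
e=snap('wrist');regs(e,'wrist','fresh_1',16)"
```

```text
t 61.2 pos [473.4 113.7  73. ] yaw -0.055 fix turn [-0.002  0.004  0.002] F [-0.6 -0.4 -0.2] w 70.0
need dp [ 0.0131  0.0014 -0.068 ]
fresh_1 0.94 [430, 66, 91, 99] (558.7, 20.0, 56.2, 56.1, -0.039)
fresh_1 0.65 [261, 167, 113, 106] (501.4, 112.7, 57.3, 56.3, 0.065)
```

{"op": "servo_tool", "data": {
  "turn": [
    [-0.002,0.004,0.002],
    [0,0,0],
    [0,0,0],
    [0,0,0],
    [0,0,0]
  ],
  "dp": [
    [0.011,0.001,-0.01],
    [0,0,-0.025],
    [0,0,-0.015],
    [0,0,-0.005],
    [0,0,0]
  ],
  "fingers": [0.07,0.07,0.07,0.07,0.07]
}}

```text
clock: 61.92
position: [487.9, 115.6, 15.2]
ee_rot: [1.0, -0.026, 0.001, -0.0]
contact_force: [0.8, 0.6, -0.3]
gripper_width: 70.1
```

```bash
python3 -c "
from h import *
st(YR);go(*rk(1,-77),5)"
```

```text
t 61.92 pos [487.9 115.6  15.2] yaw -0.052 fix turn [-0.     0.002 -0.001] F [ 0.8  0.6 -0.3] w 70.1
need dp [-0.0014 -0.0005 -0.0102]
```

{"op": "servo_tool", "data": {
  "turn": [
    [0,0.002,0],
    [0,0,0],
    [0,0,0],
    [0,0,0],
    [0,0,0]
  ],
  "dp": [
    [-0.002,0,-0.005],
    [0,0,-0.004],
    [0,0,-0.001],
    [0,0,0],
    [0,0,0]
  ],
  "fingers": [0.07,0.07,0.07,0.05,0.05]
}}

```text
clock: 62.55
position: [485.6, 115.1, 6.4]
ee_rot: [1.0, -0.026, -0.0, 0.0]
contact_force: [-0.8, 1.2, -0.8]
gripper_width: 54.2
```

{"op": "servo_tool", "data": {
  "turn": [
    [0,0,0],
    [0,0,0],
    [0,0,0],
    [0,0,0],
    [0,0,0]
  ],
  "dp": [
    [0,0,0],
    [0,0,0],
    [-0.005,0,0.0005],
    [-0.003,0,0],
    [0,0,0]
  ],
  "fingers": [0.05,0.05,0.05,0.05,0.05]
}}

```text
clock: 63.18
position: [476.9, 115.3, 6.7]
ee_rot: [1.0, -0.026, -0.0, -0.0]
contact_force: [-0.8, -0.4, -0.2]
gripper_width: 54.3
```

```bash
python3 -c "
from h import *
st(YR);go(*rk(1,-78),5)
e=snap('wrist');regs(e,'wrist','fresh_1',16);print(rk(1,-62),rk(1,-66))"
```

```text
t 63.17 pos [476.9 115.3   6.7] yaw -0.052 fix turn [-0.    -0.    -0.001] F [-0.8 -0.4 -0.2] w 54.3
need dp [ 0.0085 -0.0001 -0.0017]
fresh_1 0.82 [480, 54, 112, 142] (558.8, 19.5, 56.7, 56.2, -0.053)
fresh_1 0.77 [243, 223, 147, 135] (492.0, 114.3, 59.6, 56.8, 0.0)
[501.46077616 114.35527806] [497.46639284 114.56717883]
```

{"op": "servo_tool", "data": {
  "turn": [
    [0,0,0],
    [0,0,0],
    [0,0,0],
    [0,0,0],
    [0,0,0]
  ],
  "dp": [
    [0.004,0,0],
    [0.004,0,0],
    [0.004,-0.0005,0],
    [0.002,0,0],
    [0,0,0]
  ],
  "fingers": [0.05,0.05,0.05,0.05,0.05]
}}

```text
clock: 63.9
position: [489.9, 114.0, 6.5]
ee_rot: [1.0, -0.026, -0.003, 0.001]
contact_force: [-1.2, -0.4, 0.9]
gripper_width: 54.4
```

```bash
python3 -c "
from h import *
st(YR);go(*rk(1,-70),6.5)
e=snap('wrist');regs(e,'wrist','fresh_1',16)"
```

```text
t 63.9 pos [489.9 114.    6.5] yaw -0.052 fix turn [ 0.002 -0.005 -0.001] F [-1.2 -0.4  0.9] w 54.4
need dp [0.0035 0.0008 0.    ]
fresh_1 0.76 [241, 224, 150, 135] (504.7, 113.0, 59.3, 56.8, 0.003)
fresh_1 0.43 [634, 206, 6, 19] (532.9, -45.9, 12.0, 4.1, 0.257)
```

{"op": "servo_tool", "data": {
  "turn": [
    [0.002,-0.005,0],
    [0,0,0],
    [0,0,0],
    [0,0,0],
    [0,0,0]
  ],
  "dp": [
    [0.003,0.0005,0],
    [0.001,0,0],
    [0,0,0],
    [0,0,0],
    [0,0,0]
  ],
  "fingers": [0.05,0.05,0.068,0.068,0.068]
}}

```text
clock: 64.62
position: [495.9, 115.2, 6.9]
ee_rot: [1.0, -0.026, 0.002, -0.001]
contact_force: [-0.1, -0.3, -0.3]
gripper_width: 67.9
```

{"op": "servo_tool", "data": {
  "turn": [
    [0,0,0],
    [0,0,0],
    [0,0,0],
    [0,0,0],
    [0,0,0]
  ],
  "dp": [
    [0,0,0.03],
    [0,0,0.04],
    [-0.015,0.001,0],
    [-0.018,0.001,0.0],
    [-0.003,0,0]
  ],
  "fingers": [0.068,0.068,0.0,0.0,0.0]
}}

```text
clock: 65.25
position: [457.7, 117.0, 77.4]
ee_rot: [1.0, -0.026, 0.001, -0.001]
contact_force: [-0.1, 0.3, 0.3]
gripper_width: 13.7
```

{"op": "servo_tool", "data": {
  "turn": [
    [0,0,0],
    [0,0,0],
    [0,0,0],
    [0,0,0],
    [0,0,0]
  ],
  "dp": [
    [0,0,0],
    [0,0,0],
    [0,0,0],
    [0,0,0],
    [0,0,0]
  ],
  "fingers": [0,0,0,0,0]
}}

```text
clock: 65.88
position: [457.8, 116.9, 75.9]
ee_rot: [1.0, -0.026, 0.0, 0.0]
contact_force: [0.4, -0.3, -0.1]
gripper_width: -0.2
```

```bash
python3 -c "
from h import *
st(YR);go(*rk(1,-105),10)
e=snap('wrist');regs(e,'wrist','fresh_1',16);print(rk(1,-55))"
```

```text
t 65.88 pos [457.8 116.9  75.9] yaw -0.051 fix turn [ 0.001  0.    -0.002] F [ 0.4 -0.3 -0.1] w -0.2
need dp [ 0.0008 -0.0003 -0.0659]
fresh_1 0.88 [264, 129, 107, 102] (507.8, 113.2, 56.3, 56.7, -0.009)
fresh_1 0.83 [568, 70, 59, 85] (554.0, -72.6, 55.1, 56.6, -0.05)
fresh_1 0.68 [235, 0, 405, 264] (532.5, 21.0, 274.5, 162.1, -0.049)
fresh_1 0.67 [433, 42, 89, 96] (558.9, 19.3, 56.6, 56.3, -0.064)
fresh_1 0.47 [589, 45, 51, 28] (593.5, -91.2, 20.2, 55.5, 0.171)
[508.45094696 113.98445173]
```

{"op": "servo_tool", "data": {
  "turn": [
    [0,0,0],
    [0,0,0],
    [0,0,0],
    [0,0,0],
    [0,0,0]
  ],
  "dp": [
    [0,0.005,-0.015],
    [0,0,-0.025],
    [0,0,-0.018],
    [0,0,-0.004],
    [0,0,0]
  ],
  "fingers": [0,0,0,0,0]
}}

```text
clock: 66.6
position: [459.1, 122.7, 13.5]
ee_rot: [1.0, -0.025, 0.002, -0.001]
contact_force: [-0.8, -0.5, -0.5]
gripper_width: -0.1
```

```bash
python3 -c "
from h import *
st(YR);go(*rk(1,-105,6),10);go(*rk(1,-75,5),10)"
```

```text
t 66.6 pos [459.1 122.7  13.5] yaw -0.051 fix turn [-0.001  0.004 -0.002] F [-0.8 -0.5 -0.5] w -0.1
need dp [-0.0002 -0.0001 -0.0035]
need dp [ 0.0297 -0.0027 -0.0035]
```

{"op": "servo_tool", "data": {
  "turn": [
    [0,0.004,0],
    [0,0,0],
    [0,0,0],
    [0,0,0],
    [0,0,0]
  ],
  "dp": [
    [0,0,-0.003],
    [0.006,-0.001,0],
    [0.006,-0.001,0],
    [0.006,0,0],
    [0.004,0,0]
  ],
  "fingers": [0,0,0,0,0]
}}

```text
clock: 67.22
position: [481.5, 120.9, 11.8]
ee_rot: [1.0, -0.026, -0.001, -0.001]
contact_force: [-2.9, 1.9, 0.0]
gripper_width: -0.1
```

```bash
python3 -c "
from h import *
st(YR);go(*rk(1,-75,4),10)
e=snap('wrist');regs(e,'wrist','fresh_1',16)"
```

```text
t 67.22 pos [481.5 120.9  11.8] yaw -0.051 fix turn [-0.002 -0.001 -0.002] F [-2.9  1.9  0. ] w -0.1
need dp [ 0.0072 -0.0018 -0.0018]
fresh_1 0.81 [487, 69, 107, 131] (558.8, 19.5, 56.6, 56.1, -0.049)
fresh_1 0.62 [256, 160, 150, 140] (520.4, 112.6, 56.2, 57.5, -0.006)
```

{"op": "servo_tool", "data": {
  "turn": [
    [0,-0.002,0],
    [0,-0.002,0],
    [0,0,0],
    [0,0,0],
    [0,0,0]
  ],
  "dp": [
    [0.006,0,-0.001],
    [0.007,0,0],
    [0.007,-0.001,0],
    [0.006,0,0],
    [0.004,0,0]
  ],
  "fingers": [0,0,0,0,0]
}}

```text
clock: 67.95
position: [513.4, 119.5, 10.6]
ee_rot: [1.0, -0.026, 0.001, -0.001]
contact_force: [-3.3, 1.5, 2.1]
gripper_width: 0.1
```

```bash
python3 -c "
from h import *
st(YR);go(*rk(1,-38,2),10)
e=snap('wrist');regs(e,'wrist','fresh_1',16)"
```

```text
t 67.95 pos [513.4 119.5  10.6] yaw -0.051 fix turn [-0.001  0.003 -0.002] F [-3.3  1.5  2.1] w 0.1
need dp [ 0.0121 -0.0044 -0.0006]
fresh_1 0.77 [481, 147, 102, 121] (558.5, 19.3, 55.7, 55.3, -0.056)
fresh_1 0.63 [628, 251, 12, 17] (532.2, -50.3, 11.2, 10.4, -0.004)
```

Sliding freely. I finish the push past the balls, centring the finger.

{"op": "servo_tool", "data": {
  "turn": [
    [0,0,0],
    [0,0,0],
    [0,0,0],
    [0,0,0],
    [0,0,0]
  ],
  "dp": [
    [0.004,-0.002,0],
    [0.005,-0.001,0],
    [0.005,0,0],
    [0.003,0,0],
    [0.002,0,0]
  ],
  "fingers": [0,0,0,0,0]
}}

```text
clock: 68.68
position: [525.3, 114.7, 9.6]
ee_rot: [1.0, -0.027, -0.007, 0.002]
contact_force: [-4.9, 2.5, 3.2]
gripper_width: 0.0
```

{"op": "servo_tool", "data": {
  "turn": [
    [0,0.004,0],
    [0,0,0],
    [0,0,0],
    [0,0,0],
    [0,0,0]
  ],
  "dp": [
    [0.002,0,0],
    [0.002,0,0],
    [0.002,0,0],
    [0.001,0,0],
    [0,0,0]
  ],
  "fingers": [0,0,0,0,0]
}}

```text
clock: 69.3
position: [525.0, 113.9, 9.1]
ee_rot: [0.999, -0.028, -0.017, 0.004]
contact_force: [-1.2, 0.6, 0.3]
gripper_width: -0.0
```

```bash
python3 -c "
from h import *
st(YR);go(*rk(1,-38),10)"
```

```text
t 69.3 pos [525.  113.9   9.1] yaw -0.056 fix turn [ 0.007 -0.035  0.003] F [-1.2  0.6  0.3] w -0.0
need dp [ 0.0004 -0.0008  0.0009]
```

Same end position as the other two bays. I back off and check everything.

{"op": "servo_tool", "data": {
  "turn": [
    [0.007,-0.035,0],
    [0,0,0],
    [0,0,0],
    [0,0,0],
    [0,0,0]
  ],
  "dp": [
    [-0.02,0,0],
    [-0.03,0,0.0],
    [-0.01,0,0.04],
    [0,0,0.06],
    [0,-0.03,0.06]
  ],
  "fingers": [0,0,0,0,0]
}}

```text
clock: 69.92
position: [466.1, 85.6, 165.6]
ee_rot: [1.0, -0.026, 0.001, 0.001]
contact_force: [1.0, 0.4, -0.4]
gripper_width: -0.2
```

{"op": "servo_tool", "data": {
  "turn": [
    [0,0,0],
    [0,0,0],
    [0,0,0],
    [0,0,0],
    [0,0,0]
  ],
  "dp": [
    [0.02,-0.03,0.03],
    [0.02,-0.03,0.03],
    [0,0,0.0],
    [0,0,0],
    [0,0,0]
  ],
  "fingers": [0,0,0,0,0]
}}

```text
clock: 70.55
position: [511.0, 23.1, 233.5]
ee_rot: [1.0, -0.027, 0.01, -0.001]
contact_force: [-0.2, -0.7, -0.4]
gripper_width: -0.5
```

```bash
python3 -c "
from h import *
st(YR)
e=snap('wrist','w13');regs(e,'wrist','fresh_1',16);regs(e,'wrist','finished_1',15);regs(e,'wrist','ejector_1',54)
for b in (1,2,3): print(rk(b,0))
p=topix(e,np.array([[*rk(b,x),16] for b in (1,2,3) for x in (-28,0)]));print(p.round().tolist())
c=p.mean(0).astype(int);u,v=max(c[0]-160,0),max(c[1]-120,0);cv2.imwrite('pics/w13c.png',cv2.resize(e['img'][v:v+240,u:u+320,::-1],(800,600),interpolation=3))"
```

```text
t 70.55 pos [511.   23.1 233.5] yaw -0.053 fix turn [-0.001  0.02   0.   ] F [-0.2 -0.7 -0.4] w -0.5
fresh_1 0.91 [204, 134, 57, 56] (563.2, 110.3, 55.3, 54.8, -0.055)
fresh_1 0.77 [293, 134, 58, 53] (558.5, 19.0, 55.2, 54.4, -0.075)
fresh_1 0.68 [386, 136, 58, 56] (553.7, -72.0, 55.5, 55.3, -0.028)
finished_1 0.92 [77, 242, 48, 52] (458.3, 289.5, 58.0, 63.3, 0.104)
finished_1 0.74 [50, 142, 47, 61] (576.4, 303.8, 56.7, 64.5, 0.123)
ejector_1 0.96 [407, 124, 32, 16] (588.6, -71.2, 12.6, 27.9, 0.003)
ejector_1 0.75 [305, 118, 28, 16] (593.0, 18.0, 23.2, 13.1, -0.052)
ejector_1 0.72 [201, 120, 35, 17] (597.8, 106.1, 28.8, 13.8, -0.055)
[563.37371754 111.07081624]
[558.5  19.2]
[553.62628246 -72.67081624]
[[230.0, 191.0], [228.0, 164.0], [321.0, 190.0], [321.0, 162.0], [413.0, 191.0], [414.0, 164.0]]
```

View pics/w13c.png

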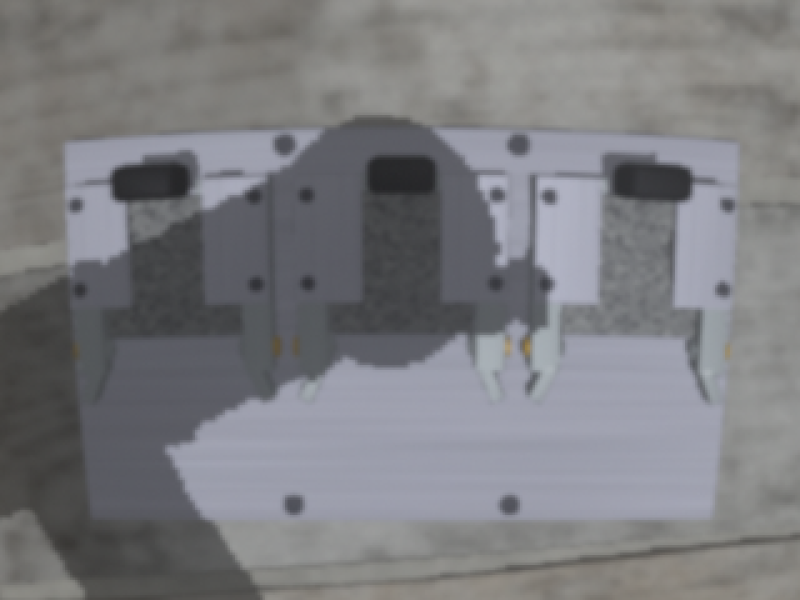

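All three tiles sit home, near edges at crop row ~337 and behind the balls at ~347. The slides are at rest, both finished tiles are in the tray, and the arm is clear.

```bash
python3 -c "
from bench import *
print(job_done())"
```

```text
the job is handed in; nothing more can be done
None
```

The tile change is done and handed in at about 70 s on the robot's clock; the hand-in gives no verdict.

- **Finished tiles:** Bay 2 started empty, so there were two to eject, from bays 1 and 3. Each slide was pressed until it stopped moving, at about its 60 mm end stop. Both tiles lie flat in the tray, not stacked, about 60 mm either side of its centre along its length.
- **Fresh tiles:** All three are pushed home, one per bay. The last wrist view puts each within about 1 mm of its bay point, with the near edges past the sprung balls and the slides back at rest. I left the purple look-alike alone.
- **What went wrong on the way:** One fresh tile had been knocked aside on the mat, so I measured it again before picking it. The tile for bay 1 cocked in the mouth on the first push; I squared it with the jaws, entered it further and pushed it home.
- **Checks that disagreed:** The networks missed the last mat tile once, and found it when I looked again. The scene and wrist cameras differed by up to about 6 mm on the tiles in the tray.
- **Not checked:** I didn't measure the other tools again at the end. The arm was not steered near them and no contact with them was seen.

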